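# Change the sample cup in the colour meter and hold the reading arm down

### The job

The cream sample in the colour meter has been read and the red one is next: swap the two cups, so that the red cup sits in the meter's nest and the cream cup in the tray pocket that the red one came from, setting them down gently, upright and fully seated. Then, and only then, pull the meter's sprung reading arm down by its grip bar until it is fully down with its nose on the red cup, and finish the program while still holding it fully down, because the arm springs up and the reading is lost if it is let go. Leave the other two cups, the rock and the amber vial where they are.

Things in the scene. Friction and masses are not known exactly. Their poses are not given: they have to be found in the camera images.
- meter: light grey bench colour meter, fixed: base 300 mm long (x), 150 mm wide, top 30 mm above the table, hinge housing at the rear. Origin on the table under the nest's centre; z up, x to the rear, y across; the base runs from 65 mm before the nest to 235 mm behind it. Raised, the arm leaves the nest free from above: nothing of it is nearer than 90 mm behind the nest's centre, at 220 to 340 mm height
- nest (a point): centre of the floor of the meter's nest, a round recess 49 mm across (2 mm chamfer at its mouth) and 8 mm deep in a dark 80 mm square plate on the base; its floor is 30 mm above the table. Axes as the meter's. A cup seated here has its centre 15 mm above this point
- hinge (a point): middle of the reading arm's hinge axis, which lies level along the meter's y, 180 mm behind the nest and 90 mm above the table. Axes as the meter's
- reading_arm (a joint): angle of the reading arm above level, rad: 0 is fully down at its stop (arm level), 1.25 is open, where a spring keeps it. Pulling the bar along its arc takes roughly 2.5 N at the start and 6.5 N near the bottom; below about 0.045 rad the nose presses on a seated cup and it takes about 11 N in all. Let go, the arm swings open again. Fully down means within 0.02 rad (5 mm at the bar) of the stop
- grip_bar: black rubber grip bar of the reading arm, 16 mm thick, level along the meter's y, 78 mm long between its two lugs, a sleeve that turns freely on its own rod, so its x and z axes mean nothing; origin at its centre, 250 mm from the hinge axis; 37 mm of free space between it and the arm's head. It goes round with the arm: with the arm open it is about 327 mm above the table and 101 mm behind the nest, with the arm down 90 mm above the table and 70 mm in front of the nest
- nose: black round measuring nose under the arm's head, 28 mm across, origin at the centre of its flat end; sprung, it gives way by up to 12 mm along the arm's own z. It meets the middle of a cup in the nest as the arm comes down and is pushed in 8 mm when the arm is fully down, pressing the cup with about 6 N
- cup_red: closed grey sample cup with a flat window on top, a brick-red disc under the window and a band of the same colour round the side; 44 mm across, 30 mm high, straight sides above a foot tapered to 38 mm over 4 mm, about 70 g; origin at its centre (15 mm above its underside), z up along its axis. At the start in one of the three tray pockets.
- cup_cream: closed grey sample cup with a flat window on top, a pale cream disc under the window and a band of the same colour round the side; 44 mm across, 30 mm high, straight sides above a foot tapered to 38 mm over 4 mm, about 70 g; origin at its centre (15 mm above its underside), z up along its axis. At the start in the meter's nest.
- cup_ochre: closed grey sample cup with a flat window on top, a yellow disc under the window and a band of the same colour round the side; 44 mm across, 30 mm high, straight sides above a foot tapered to 38 mm over 4 mm, about 70 g; origin at its centre (15 mm above its underside), z up along its axis. In a tray pocket; to be left alone.
- cup_umber: closed grey sample cup with a flat window on top, a very dark brown disc under the window and a band of the same colour round the side; 44 mm across, 30 mm high, straight sides above a foot tapered to 38 mm over 4 mm, about 70 g; origin at its centre (15 mm above its underside), z up along its axis. In a tray pocket; to be left alone.
- tray: wooden sample tray, fixed, 236 mm long (x), 80 mm wide, 16 mm high, with three round pockets in a row along its x; origin at the centre of its underside. Its x points roughly away from the robot, as the meter's does; the table between tray and meter is bare (at least 70 mm) and a cup can be put down there for the moment
- pocket0 (a point): centre of the floor of the tray's first (-x) pocket, 49 mm across (2 mm chamfer at its mouth), 8 mm deep, floor 8 mm above the table; pockets are 75 mm apart. Axes as the tray's. A cup seated here has its centre 15 mm above this point
- pocket1 (a point): centre of the floor of the tray's middle pocket, 49 mm across (2 mm chamfer at its mouth), 8 mm deep, floor 8 mm above the table; pockets are 75 mm apart. Axes as the tray's. A cup seated here has its centre 15 mm above this point
- pocket2 (a point): centre of the floor of the tray's last (+x) pocket, 49 mm across (2 mm chamfer at its mouth), 8 mm deep, floor 8 mm above the table; pockets are 75 mm apart. Axes as the tray's. A cup seated here has its centre 15 mm above this point
- rock: loose dark brown rock, about 85 x 70 x 50 mm, origin at its underside; to be left alone
- vial: small amber glass bottle with black cap, 38 mm across, 75 mm high, origin at its underside; to be left alone
Mind the look-alikes: they are no part of the job. What is shaped like the cup_cream but turquoise is not meant.

How it is judged:
On the way:
1. the red cup is seated in the nest and the cream cup in a tray pocket, both let go, while the reading arm still stands open (horizontal distance between cup_red and nest below 0.005 m and z of cup_red in the frame of nest below 0.0185 m and angle between cup_red's own z axis and vertical below 0.08 rad and ((horizontal distance between cup_cream and pocket0 below 0.005 m and z of cup_cream in the frame of pocket0 below 0.0185 m and angle between cup_cream's own z axis and vertical below 0.08 rad) or (horizontal distance between cup_cream and pocket1 below 0.005 m and z of cup_cream in the frame of pocket1 below 0.0185 m and angle between cup_cream's own z axis and vertical below 0.08 rad) or (horizontal distance between cup_cream and pocket2 below 0.005 m and z of cup_cream in the frame of pocket2 below 0.0185 m and angle between cup_cream's own z axis and vertical below 0.08 rad)) and contact force between the fingers and cup_red below 0.3 N and contact force between the fingers and cup_cream below 0.3 N and value of joint reading_arm above 1.1 rad), for 0.2 s.
At the end, for the whole second after the job is handed in: The robot holds the bar with the arm within 0.02 rad (5 mm at the bar) of fully down, the nose pressing the red cup with over 3 N; red cup in the nest, cream cup in a tray pocket (5 mm from centre, within 3.5 mm of the floor, upright within 0.08 rad), neither touched by the fingers (horizontal distance between cup_red and nest below 0.005 m and z of cup_red in the frame of nest below 0.0185 m and angle between cup_red's own z axis and vertical below 0.08 rad and ((horizontal distance between cup_cream and pocket0 below 0.005 m and z of cup_cream in the frame of pocket0 below 0.0185 m and angle between cup_cream's own z axis and vertical below 0.08 rad) or (horizontal distance between cup_cream and pocket1 below 0.005 m and z of cup_cream in the frame of pocket1 below 0.0185 m and angle between cup_cream's own z axis and vertical below 0.08 rad) or (horizontal distance between cup_cream and pocket2 below 0.005 m and z of cup_cream in the frame of pocket2 below 0.0185 m and angle between cup_cream's own z axis and vertical below 0.08 rad)) and contact force between the fingers and cup_red below 0.3 N and contact force between the fingers and cup_cream below 0.3 N and value of joint reading_arm below 0.02 rad and contact force between nose and cup_red above 3 N and contact force between any of the fingers, the arm and grip_bar above 1 N); the arm keeps its last pose, push and grip.
It fails at once if a bystander (yellow cup, dark brown cup, rock or vial) moved more than 12 mm (distance of any of cup_ochre, cup_umber, rock, vial from where it was at the start of the episode above 0.012 m).
It fails at once if a cup tipped over (more than 0.7 rad) (angle between any of cup_red, cup_cream, cup_ochre, cup_umber's own z axis and vertical above 0.7 rad).
It fails at once if a cup dropped (falling free faster than 0.6 m/s, about 18 mm) ((linear speed of cup_red above 0.6 m/s and contact force between the fingers and cup_red below 0.05 N) or (linear speed of cup_cream above 0.6 m/s and contact force between the fingers and cup_cream below 0.05 N)).
It fails at once if the reading arm pulled down before the cups were swapped (value of joint reading_arm below 0.5 rad and not (horizontal distance between cup_red and nest below 0.015 m and (horizontal distance between cup_cream and pocket0 below 0.015 m or horizontal distance between cup_cream and pocket1 below 0.015 m or horizontal distance between cup_cream and pocket2 below 0.015 m))).
It also fails if it takes over 72 s, if anything falls off the work surface, if the arm or the gripper's body presses on something with over 40 N, if the wrist force passes 120 N, or if a joint passes its speed limit or range.

### The arm

A 7-joint arm with a two-finger parallel gripper is mounted at the origin on the work surface. World frame = base frame: x ahead of the robot, y to its left, z up, the work surface at z = 0. Lengths are in m, angles in rad, forces in N, time in s.
With the tool pointing down it reaches from about 0.425 to 0.875 m from the base axis. Payload 8.4 kg.
Tool frame: the origin (TCP) lies at the very end of the fingers, on their centre line; the grasp point (between the pads) lies 19 mm behind it (bot.pinch_z is the distance from the TCP to the grasp point, in m); y points along the fingers, x is the direction in which the jaws open and shut, and the axes are right-handed (so a half turn about y gives the same grasp; the last joint's range is limited). The gripper opens to 85 mm and grips with 20 to 120 N. Pads are 22 mm wide; open, the fingers measure 114 mm over their backs; the gripper's body (76 mm by 85 mm) begins 54 mm behind the grasp point. The pads swing forward as they close: fully open they stand 13 mm farther back than shut.
Start: joints at [-1.422, 0.333, 0.04, 1.465, -0.013, 1.343, -0.059], TCP at [0.159, 0.63, 0.197] pointing down, gripper open.
Joint ranges: [-2.58, 2.58], [-0.38, 2.09], [-1.3, 1.39], [0.25, 2.4], [-1.5, 4.64], [0.08, 2.09], [-2.65, 2.65]. Speed limits (rad/s): [2.22, 2.22, 2.79, 2.79, 3.14, 3.14, 3.14].

### API

Orientations are given as a unit quaternion [w, x, y, z].
In Python, from cell import sense, imaging, workorder, bot gives the robot as it stands. The module is installed in compiled form; this text tells all that it offers.
- The arm moves only by the tool jog_arm, never from a script. Its argument "increments" is a list of rows, each a list of 3 entries, a list of its own where there are three numbers: the shift along the tool's x, y, z in cm, then the turn about the tool's y in rad, then the finger opening in cm, from 0 to 8.54. In form: [[[x, y, z], roll, fingers], ...]. A call has 1 to 20 rows; each row shifts and turns the commanded pose from where the row before left it, along the tool's axes as they then stand; what a row does not reach is not made up. A row lasts 1/8 s, in which the tool goes at most 62.5 mm and 10.7 degrees, less where a joint would pass 70% of its speed; a pose out of reach is approached as far as the arm can. A call is refused whole if a number of a shift passes 6.25 or a number of a turn 0.188, either way. A call with a gripper value outside its range is refused whole. The fingers move at their own pace and stop on an object; "newtons" is the grip in N (left out, the last holds). Time passes only in rows, so rows that do not move let the fingers close. It gives the time, the measured TCP pose, the force and the opening at its end, in the units of the state.
- sense(): the state, without advancing time (a new reading comes with each control period).
- imaging.capture(name): name is "scene" or "side" or "wrist"; returns (picture, depth): 480x640x3 uint8, red, green, blue; 480x640 float32, m along the optical axis (not along the pixel's ray), 0 where there is no reading.
- imaging.calibration(name): a dict with "K" (3x3 intrinsics, pixels), "k1" (the pictures are not rectified: a ray, as slopes to the right and down, at radius r is drawn at 1 + k1 r^2 times it, then the intrinsics apply), "rvec" (rotation vector, rad) and "tvec" (3), from world to camera coordinates, as OpenCV has them. Camera axes: x right, y down, z forward; pixel columns grow to the right and rows downward; lengths in m; the calibration is good to about 2 mm. A picture is of the moment at which its call begins: read the wrist's pose just before it. calibration takes no time and is no camera call; for the wrist camera it gives the pose at the moment of the call.
- workorder.hand_in(): hands the job in, once; it reports no verdict.
The state is a dict: "time": time; "joint_pos": joint angles; "joint_velocities": joint speeds; "joint_efforts": joint torques, N m; "ee_pos": TCP position; "tcp_rot": TCP orientation; "contact_force": force on the tool from outside, world axes, zero at the start; "torque": the same for the moment, N m; "width": opening from 0.0 (shut) to 1.0 (fully open).
Only numpy, scipy, OpenCV 4.12 (cv2) and the standard library are available. Lean on these libraries where they do the work, as an engineer would, in place of code of your own. Each camera call takes 0.05 s, during which the arm holds its last target.

## Working session

There is one attempt and no reset: what is moved stays moved. The work goes in short steps, Python scripts to look and compute and a tool call to move; the robot and the scene stay as the last step left them, time stands still between calls to the robot, and variables do not carry over. Pictures are saved under pics/ and viewed, and the job is handed in when it is done.

Besides the shell and the picture viewer there is one more tool, called after ">>>" as name(argument=value, ...) on one line, values as JSON. jog_arm: Moves the arm, as the interface text tells. Its arguments: {"type":"object","properties":{"increments":{"type":"array"},"newtons":{"type":"number"}},"required":["increments"]}

```bash
mkdir -p pics
cat > h.py <<'E'
import numpy as np,cv2
from cell import sense,imaging,workorder,bot
def cap(n,save=None):
    c=imaging.calibration(n); p,d=imaging.capture(n)
    if save: cv2.imwrite('pics/'+save,cv2.cvtColor(p,cv2.COLOR_RGB2BGR))
    return c,p,d
def ray(c,u,v):
    K=np.array(c['K'],float);k1=c['k1']
    uv=np.array([[[u,v]]],float)
    q=cv2.undistortPoints(uv,K,np.array([k1,0,0,0],float))[0,0]
    R=cv2.Rodrigues(np.array(c['rvec'],float))[0];t=np.array(c['tvec'],float).ravel()
    return -R.T@t, R.T@np.array([q[0],q[1],1.])
def onz(c,u,v,z):
    o,d=ray(c,u,v); return o+d*(z-o[2])/d[2]
def pt(c,d,u,v):
    o,r=ray(c,u,v); return o+r*d[int(round(v)),int(round(u))]
def proj(c,P):
    return cv2.projectPoints(np.array(P,float).reshape(-1,1,3),np.array(c['rvec'],float),np.array(c['tvec'],float),np.array(c['K'],float),np.array([c['k1'],0,0,0],float))[0][:,0]
E
python3 - <<'E'
from h import *
print(sense(),bot.pinch_z)
for n in('scene','side','wrist'):
    c,p,d=cap(n,n+'0.png'); np.savez('/tmp/%s0.npz'%n,p=p,d=d,**{k:np.array(v) for k,v in c.items()}); print(n,c)
E
```

```text
{'time': 0.0, 'joint_pos': array([-1.42220323,  0.33393344,  0.03985587,  1.46628722, -0.01341491,
        1.34329415, -0.05852462]), 'joint_velocities': array([ 0.00041864, -0.00159172, -0.00151536, -0.00116823,  0.00026213,
       -0.00070518, -0.00087676]), 'joint_efforts': array([-1.67495759e-04, -6.58565784e+01,  1.36524640e+00, -4.05561554e+01,
        1.67822640e-02,  1.28856691e-02,  3.00391878e-05]), 'ee_pos': array([0.15931034, 0.62963825, 0.19589869]), 'tcp_rot': array([-0.55757816,  0.55834829,  0.43392812, -0.43481051]), 'contact_force': array([1.19836913, 0.97524012, 0.55030686]), 'torque': array([ 0.01002684, -0.03612756,  0.01964234]), 'width': 0.9952152310031009} 0.0187
scene {'K': array([[497.08016437,   0.        , 318.9396915 ],
       [  0.        , 497.08016437, 243.20708591],
       [  0.        ,   0.        ,   1.        ]]), 'k1': -0.12673490300146237, 'rvec': array([ 1.85432816,  1.36595071, -0.68189182]), 'tvec': array([-0.1781506 , -0.26406351,  1.55505617])}
side {'K': array([[452.72923115,   0.        , 312.70243507],
       [  0.        , 452.72923115, 236.25772928],
       [  0.        ,   0.        ,   1.        ]]), 'k1': 0.02004236980509935, 'rvec': array([ 2.17913947, -0.43648555,  0.24801513]), 'tvec': array([-0.53534132,  0.20552621,  0.91908091])}
wrist {'K': array([[432.31369209,   0.        , 318.20310864],
       [  0.        , 432.31369209, 224.48486809],
       [  0.        ,   0.        ,   1.        ]]), 'k1': -0.050406419271390675, 'rvec': array([-2.258919  , -1.75918163, -0.29219452]), 'tvec': array([-0.64787835, -0.04300376,  0.38268886])}
```

View pics/scene0.png

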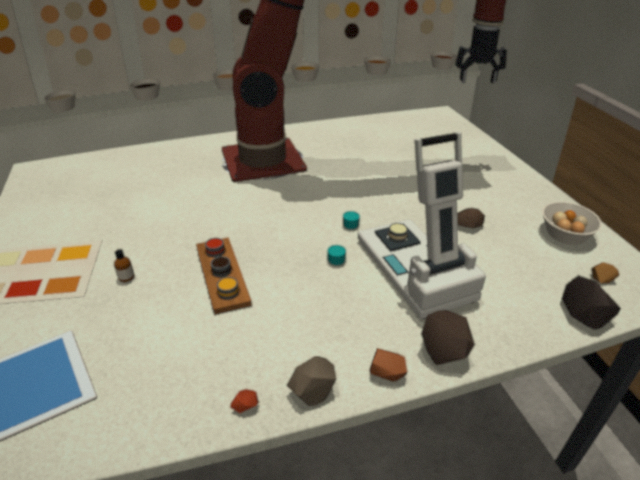

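View pics/side0.png

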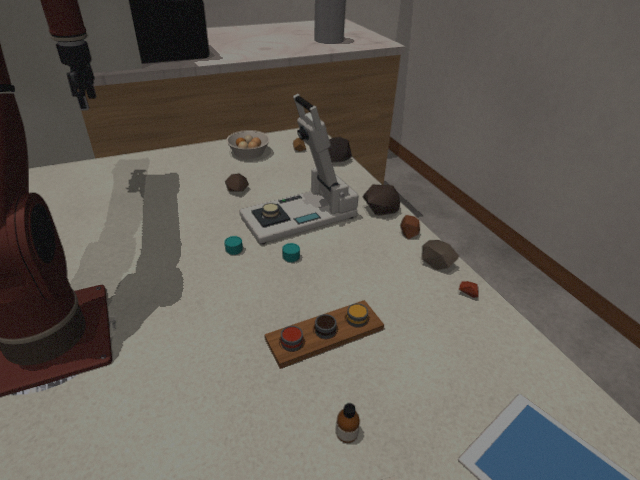

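View pics/wrist0.png

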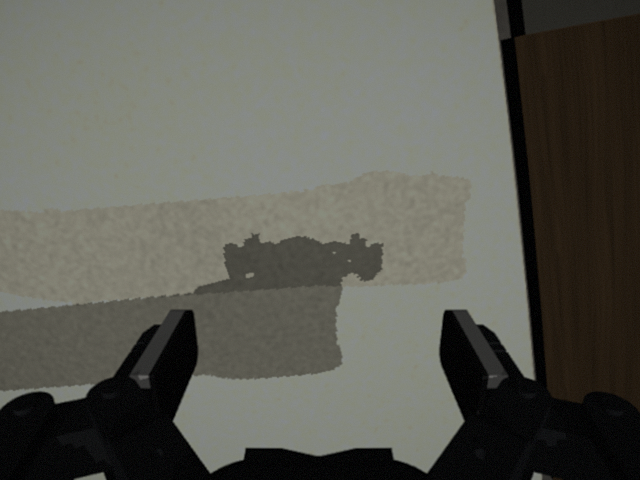

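Run:
```python
from scipy.spatial.transform import Rotation as R
q=[-0.55757816,  0.55834829,  0.43392812, -0.43481051]
print(R.from_quat(q[1:]+q[:1]).as_matrix())
```

```text
[[ 2.45292422e-01 -3.15640656e-04 -9.69449085e-01]
 [ 9.69447726e-01 -1.62597470e-03  2.45292607e-01]
 [-1.65372400e-03 -9.99998628e-01 -9.28421562e-05]]
```

Run:
```python
from h import *
for n,boxes in(('scene',dict(tray=(180,225,270,320),meter=(325,200,500,320))),('side',dict(tray=(255,295,395,370),meter=(215,90,365,270)))):
    z=dict(np.load('/tmp/%s0.npz'%n))
    for k,(a,b,c2,d2) in boxes.items():
        im=cv2.resize(z['p'][b:d2,a:c2][...,::-1],None,fx=4 if k=='tray' else 3.3,fy=4 if k=='tray' else 3.3,interpolation=2)
        cv2.imwrite('pics/crop_%s_%s.png'%(n,k),im)
    hsv=cv2.cvtColor(z['p'],cv2.COLOR_RGB2HSV)
    for u,v in {'scene':[(215,246),(220,266),(228,288),(398,232),(351,219),(337,255)],'side':[(291,336),(326,323),(358,313),(271,210),(234,241),(291,249)]}[n]:
        print(n,u,v,hsv[v,u],pt(z,z['d'],u,v).round(4))
```

```text
scene 215 246 [  4 188 153] [ 0.4589 -0.2062  0.0354]
scene 220 266 [ 15 100  56] [ 0.5358 -0.2057  0.0364]
scene 228 288 [ 19 191 187] [ 0.6157 -0.2005  0.0396]
scene 398 232 [ 27  69 167] [0.5613 0.2019 0.0589]
scene 351 219 [ 88 211 134] [0.4413 0.1322 0.0312]
scene 337 255 [ 87 211 132] [0.5632 0.0537 0.0275]
side 291 336 [  3 191 111] [ 0.4451 -0.2106  0.0357]
side 326 323 [  4 140  40] [ 0.5221 -0.2075  0.0379]
side 358 313 [ 19 189 142] [ 0.5949 -0.2078  0.0384]
side 271 210 [ 24  62 131] [0.5446 0.1953 0.0585]
side 234 241 [ 88 168 103] [0.425  0.1362 0.0303]
side 291 249 [ 88 166 103] [0.5469 0.0539 0.0293]
```

Run:
```python
import cv2,numpy as np
a=[cv2.resize(cv2.imread('pics/crop_%s.png'%s),(390,290)) for s in('scene_tray','scene_meter','side_tray','side_meter')]
cv2.imwrite('pics/mont.png',np.vstack([np.hstack(a[:2]),np.hstack(a[2:])]))
```

```text
(no output)
```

View pics/mont.png

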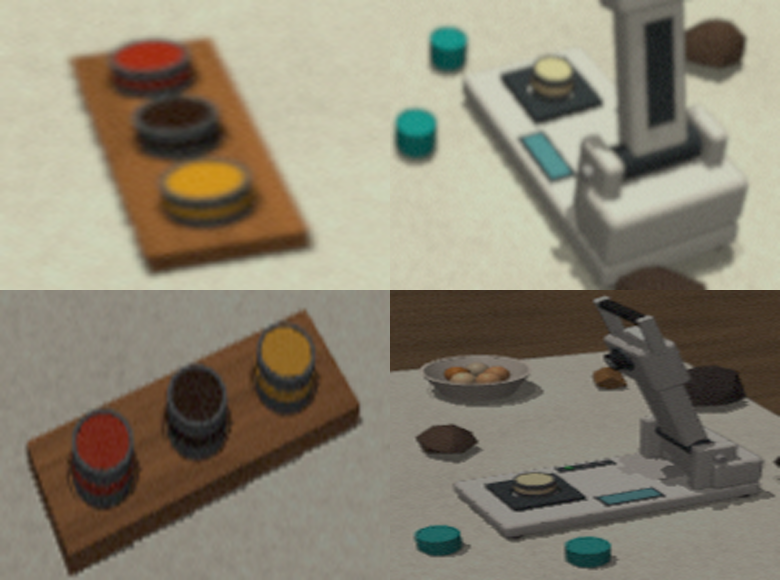

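Run:
```python
from h import *
rng={'red':((0,130,60),(8,255,255)),'ochre':((15,130,90),(26,255,255)),'cream':((20,35,110),(35,110,255))}
def disc(p,lo,hi,u,v,R):
    hsv=cv2.cvtColor(p,cv2.COLOR_RGB2HSV); m=cv2.inRange(hsv,lo,hi)
    w=np.zeros_like(m); w[v-R:v+R,u-R:u+R]=m[v-R:v+R,u-R:u+R]
    cs,_=cv2.findContours(w,0,1); cs=max(cs,key=cv2.contourArea); return cs
S={'scene':dict(red=(215,244),ochre=(228,285),cream=(398,230)),'side':dict(red=(291,334),ochre=(358,311),cream=(271,209))}
for n in S:
    z=dict(np.load('/tmp/%s0.npz'%n))
    for k,(u,v) in S[n].items():
        c=disc(z['p'],*rng[k],u,v,14); e=cv2.fitEllipse(c)
        zz=.06 if k=='cream' else .038
        print(n,k,cv2.contourArea(c),[round(x,1) for x in e[0]+e[1]],onz(z,*e[0],zz).round(4))
    for nm,P in dict(origin=[0,0,0]).items(): print(proj(z,P))
```

```text
scene red 98.5 [214.0, 243.0, 8.1, 15.9] [ 0.4502 -0.2071  0.038 ]
scene ochre 174.0 [227.1, 283.0, 12.2, 18.5] [ 0.5979 -0.1997  0.038 ]
scene cream 126.5 [397.9, 227.9, 9.9, 16.7] [0.5475 0.2079 0.06  ]
[[262.29594005 159.2469575 ]]
side red 188.5 [291.3, 333.6, 13.4, 18.1] [ 0.4472 -0.207   0.038 ]
side ochre 158.0 [357.4, 310.5, 11.6, 17.5] [ 0.5972 -0.2006  0.038 ]
side cream 59.0 [270.1, 207.0, 6.2, 12.4] [0.5463 0.2077 0.06  ]
[[ 46.94168657 338.28758999]]
```

```bash
cat >> h.py <<'E'
from scipy.spatial.transform import Rotation as Ro
def tool():
    s=sense(); q=s['tcp_rot']; return np.array(s['ee_pos']),Ro.from_quat([q[1],q[2],q[3],q[0]]).as_matrix(),s
def togo(P,yaw=None):
    """yaw: desired world angle of tool x; prints roll, then shift in cm in the turned tool axes"""
    p,R,s=tool(); a=np.arctan2(R[1,0],R[0,0]); r=0
    if yaw is not None: r=-((yaw-a+np.pi)%(2*np.pi)-np.pi)
    y=a-r; tx=np.array([np.cos(y),np.sin(y),0]); ty=np.array([0,0,-1.]); tz=np.cross(tx,ty)
    d=np.array(P)-p
    print('t',round(s['time'],2),'tcp',p.round(4),'yaw',round(a,3),'tilt',R[2].round(3),'roll',round(r,3),'shift cm',(100*np.array([d@tx,d@ty,d@tz])).round(2),'F',np.round(s['contact_force'],1),'w',round(s['width'],3),'j7',round(s['joint_pos'][6],2))
E
python3 - <<'E'
from h import *
p,R,s=tool(); c=imaging.calibration('wrist'); o,d=ray(c,318,224); print(o,(R.T@(o-p)),d,R.T@d)
togo([.547,.208,.2],1.616)
E
```

```text
[0.07751076 0.64974697 0.37416125] [-0.00091272 -0.17804147  0.08425063] [ 0.31478618 -0.08253982 -0.94556772] [-0.00160054  0.94559395 -0.32534749]
t 0.15 tcp [0.1594 0.6297 0.1961] yaw 1.323 tilt [-0.001 -1.    -0.   ] roll -0.293 shift cm [-43.88  -0.39 -36.82] F [-0.1  0.4 -0.2] w 1.005 j7 -0.06
```

>>> jog_arm(increments=[[[0,0,0],-0.147,8.5],[[0,0,0],-0.146,8.5],[[-3.66,0,-2.83],0,8.5],[[-3.66,0,-2.83],0,8.5],[[-3.66,0,-2.83],0,8.5],[[-3.66,0,-2.83],0,8.5],[[-3.66,0,-2.83],0,8.5],[[-3.66,0,-2.83],0,8.5],[[-3.66,0,-2.83],0,8.5],[[-3.66,0,-2.83],0,8.5],[[-3.66,0,-2.83],0,8.5],[[-3.66,0,-2.83],0,8.5],[[-3.66,0,-2.83],0,8.5],[[-3.66,0,-2.83],0,8.5],[[0,0,0],0,8.5]], newtons=30)

```text
time: 2.02
ee_pos: [0.5205, 0.2026, 0.1967]
tcp_rot: [0.49, -0.491, -0.509, 0.51]
contact_force: [1.0, 0.9, 0.5]
width: 0.994
```

Run:
```python
from h import *
togo([.547,.208,.038],1.616)
c,p,d=cap('wrist','w1.png'); np.savez('/tmp/w1.npz',p=p,d=d,**{k:np.array(v) for k,v in c.items()})
print(proj(c,[.547,.2078,.06]))
togo([.547,.208,.038],1.616)
```

```text
t 2.02 tcp [0.5205 0.2026 0.1967] yaw 1.609 tilt [-0.002 -1.    -0.   ] roll -0.007 shift cm [ 0.42 15.87 -2.67] F [1.  0.9 0.5] w 0.994 j7 1.21
[[325.49650436 227.57570793]]
t 2.08 tcp [0.5191 0.2051 0.1966] yaw 1.613 tilt [-0.001 -1.     0.   ] roll -0.003 shift cm [ 0.16 15.86 -2.8 ] F [0.3 0.6 0.1] w 0.995 j7 1.21
```

View pics/w1.png

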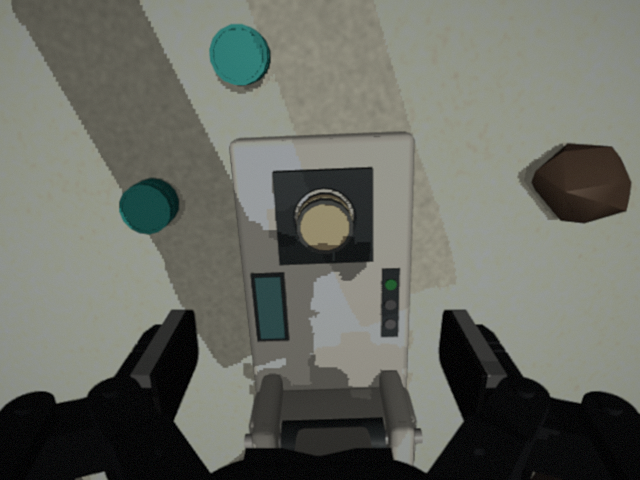

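Run:
```python
from h import *
z=dict(np.load('/tmp/w1.npz'))
hsv=cv2.cvtColor(z['p'],cv2.COLOR_RGB2HSV)
m=cv2.inRange(hsv,(20,30,110),(35,140,255)); m2=np.zeros_like(m); m2[195:255,290:360]=m[195:255,290:360]
c=max(cv2.findContours(m2,0,1)[0],key=cv2.contourArea); e=cv2.fitEllipse(c); print(e,onz(z,*e[0],.06))
g=cv2.cvtColor(z['p'],cv2.COLOR_RGB2GRAY)
m=(g<60).astype(np.uint8)*255; m2=np.zeros_like(m); m2[155:275,262:385]=m[155:275,262:385]
c=max(cv2.findContours(m2,0,1)[0],key=cv2.contourArea); q=cv2.boxPoints(cv2.minAreaRect(c)); 
hull=cv2.convexHull(c); ap=cv2.approxPolyDP(hull,4,True)[:,0]; print(ap)
P=np.array([onz(z,*u,.038) for u in ap]); print(P.round(4),P.mean(0))
for i in range(len(P)):
    dd=P[i]-P[i-1]; print(np.hypot(*dd[:2]).round(4),np.arctan2(dd[1],dd[0]).round(4))
```

```text
((324.029296875, 225.228515625), (40.331546783447266, 48.46770477294922), 88.03913116455078) [0.54512831 0.20658568 0.06      ]
[[370 167]
 [372 260]
 [280 264]
 [273 172]]
[[0.5027 0.2413 0.038 ]
 [0.5824 0.2492 0.038 ]
 [0.5892 0.1712 0.038 ]
 [0.5098 0.1648 0.038 ]] [0.54600969 0.20661043 0.038     ]
0.0768 1.6624
0.08 0.0987
0.0783 -1.4837
0.0797 -3.062
```

>>> jog_arm(increments=[[[0.1,2,-1.3],0,8.5],[[0.05,4,-1.3],0,8.5],[[0,5,0],0,7],[[0,0,0],0,7],[[0,0,0],0,7]])

```text
time: 2.7
ee_pos: [0.5447, 0.2105, 0.0885]
tcp_rot: [-0.488, 0.488, 0.512, -0.511]
contact_force: [1.2, -0.4, 0.5]
width: 0.815
```

Run:
```python
from h import *
togo([.546,.207,.038],1.616)
c,p,d=cap('wrist','w2.png')
```

```text
t 2.7 tcp [0.5447 0.2105 0.0885] yaw 1.617 tilt [ 0.001 -1.    -0.001] roll 0.001 shift cm [-0.35  5.05 -0.11] F [ 1.2 -0.4  0.5] w 0.815 j7 1.27
```

View pics/w2.png

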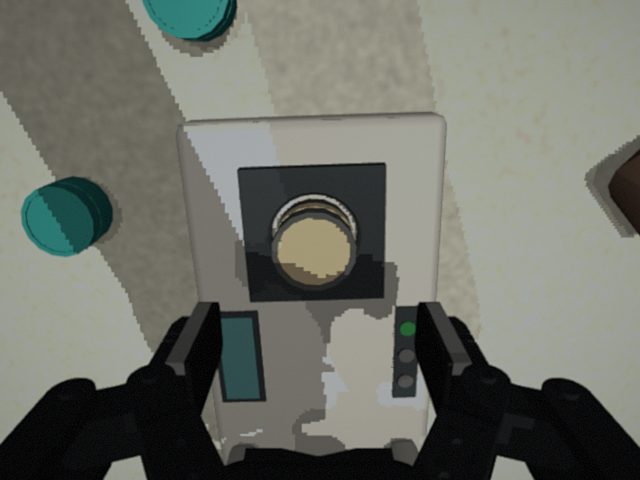

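>>> jog_arm(increments=[[[-0.35,2,-0.1],0,7],[[0,2,0],0,7],[[0,1,0],0,7],[[0,0,0],0,7],[[0,0,0],0,4.2],[[0,0,0],0,4.2],[[0,0,0],0,4.2],[[0,0,0],0,4.2]])

```text
time: 3.75
ee_pos: [0.5457, 0.206, 0.037]
tcp_rot: [-0.489, 0.489, 0.511, -0.511]
contact_force: [0.1, -0.3, -0.0]
width: 0.491
```

Run:
```python
from h import *
togo([.546,.207,.038],1.616)
c,p,d=cap('wrist','w3.png')
```

```text
t 3.75 tcp [0.5457 0.206  0.037 ] yaw 1.616 tilt [ 0. -1. -0.] roll -0.0 shift cm [ 0.1  -0.1  -0.04] F [ 0.1 -0.3 -0. ] w 0.491 j7 1.3
```

View pics/w3.png

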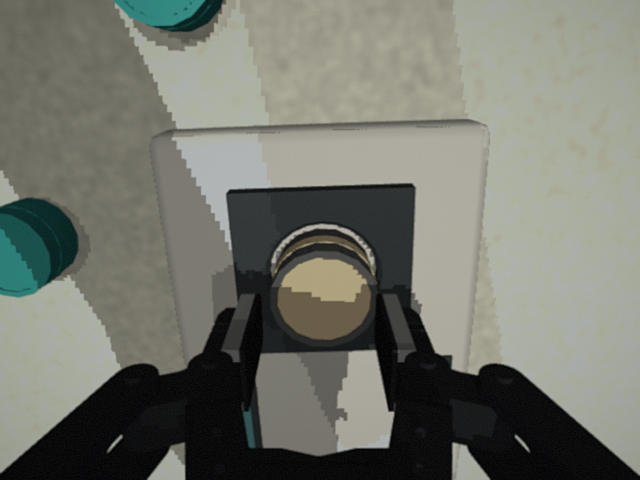

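Run:
```python
from h import *
p,R,s=tool(); c=imaging.calibration('wrist')
for P in ([0,0,0],[.021,-.01,.011],[-.021,-.01,.011],[.021,-.0,-.011],[0,-.023,0]): print(P,proj(c,p+R@np.array(P)))
print(s['joint_efforts'],s['contact_force'],s['width'])
print(proj(c,[.546,.207,.06]))
```

```text
[0, 0, 0] [[320.5211435  272.61049452]]
[0.021, -0.01, 0.011] [[370.2675245  259.18219949]]
[-0.021, -0.01, 0.011] [[271.05015646 259.1416868 ]]
[0.021, -0.0, -0.011] [[365.9135229  294.20444044]]
[0, -0.023, 0] [[320.73843027 297.17032066]]
[-3.44631313e-03 -5.74717748e+01  5.69672272e+00 -3.46350503e+01
  1.52081775e-02  3.02863307e-03 -7.09320029e-04] [ 0.26354993 -0.24444362 -0.23644382] 0.49190264551199764
[[323.40997111 298.26486424]]
```

>>> jog_arm(increments=[[[0,0,0],0,3.6],[[0,0,0],0,3.6],[[0,0,0],0,3.6]])

```text
time: 4.18
ee_pos: [0.5456, 0.2059, 0.0368]
tcp_rot: [0.489, -0.489, -0.511, 0.511]
contact_force: [0.1, -0.0, 0.4]
width: 0.424
```

Run:
```python
from h import *
togo([.546,.207,.038],1.616)
c,p,d=cap('wrist','w4.png')
```

```text
t 4.17 tcp [0.5456 0.2059 0.0368] yaw 1.616 tilt [-0. -1.  0.] roll -0.0 shift cm [ 0.11 -0.12 -0.05] F [ 0.1 -0.   0.4] w 0.424 j7 1.3
```

View pics/w4.png

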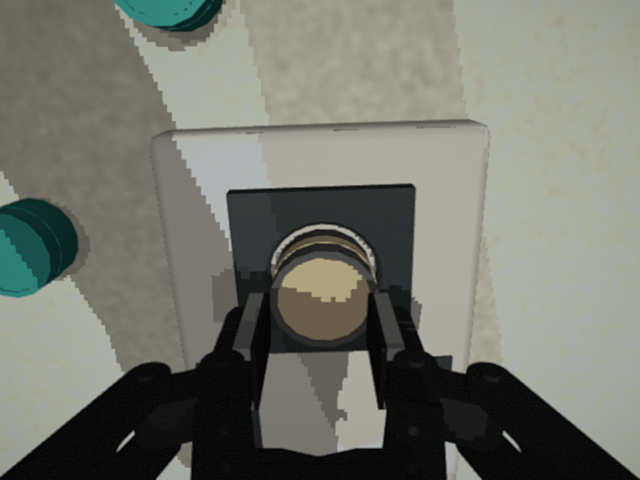

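>>> jog_arm(increments=[[[0,0,0],0,2.5],[[0,0,0],0,2.5],[[0,0,0],0,2.5]])

```text
time: 4.6
ee_pos: [0.5456, 0.206, 0.0368]
tcp_rot: [-0.489, 0.489, 0.511, -0.511]
contact_force: [-0.6, -0.5, 0.5]
width: 0.291
```

Run:
```python
from h import *
togo([.546,.207,.038],1.616)
c,p,d=cap('wrist','w5.png')
```

```text
t 4.6 tcp [0.5456 0.206  0.0368] yaw 1.616 tilt [-0. -1. -0.] roll -0.0 shift cm [ 0.1  -0.12 -0.05] F [-0.6 -0.5  0.5] w 0.291 j7 1.3
```

View pics/w5.png

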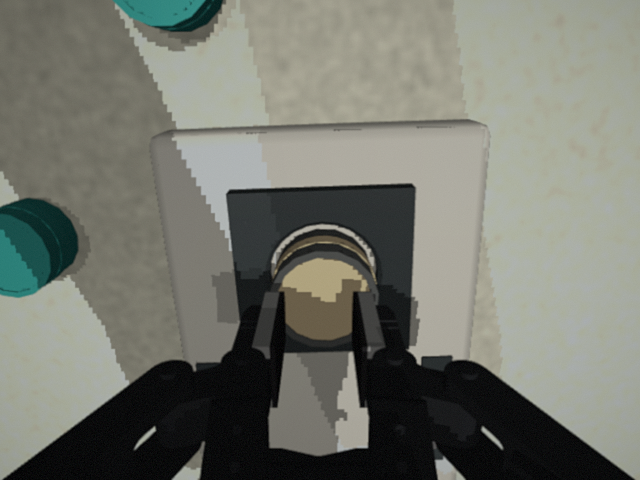

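Run:
```python
from h import *
p,R,s=tool(); c,im,d=cap('wrist')
def tl(u,v): return (R.T@(pt(c,d,u,v)-p)*1000).round(1),round(float(d[v,u]),3)
for u,v in [(268,300),(270,320),(268,340),(268,370),(268,395),(370,300),(372,320),(368,370),(325,280),(320,320),(300,320),(325,200),(320,400),(260,430)]: print(u,v,tl(u,v))
print(proj(c,p+R@np.array([-.0125,0,.011])),proj(c,p+R@np.array([-.0125,-.04,.011])))
```

```text
268 300 (array([-18.4, -45.6,  11.2]), 0.149)
270 320 (array([-16.2, -59.1,  11.5]), 0.136)
268 340 (array([-15.5, -71.2,  12.2]), 0.125)
268 370 (array([-15. , -78.2,   7.2]), 0.12)
268 395 (array([-15.1, -79.6,  -0.3]), 0.121)
370 300 (array([ 16.9, -45.5,  11.1]), 0.149)
372 320 (array([ 16.2, -57.6,  10.6]), 0.138)
368 370 (array([ 12.9, -78.2,   7.2]), 0.12)
325 280 (array([  1.6, -23.8,   8. ]), 0.171)
320 320 (array([ -0.3, -23.3, -10.4]), 0.177)
300 320 (array([ -8.6, -22.4, -11. ]), 0.178)
325 200 (array([ 1.8, -2.2, 34.7]), 0.182)
320 400 (array([ -0.1,   5.9, -77.1]), 0.227)
260 430 (array([ -12.5, -111.1,   18.1]), 0.085)
[[292.54446955 250.0988809 ]] [[286.16081197 292.78234052]]
```

Run:
```python
from h import *
p,R,s=tool()
for n in('scene','side'):
    c,im,d=cap(n)
    u,v=proj(c,p)[0]; print(n,u,v,proj(c,p+R@np.array([0,-.04,0])))
    u,v=int(u),int(v); cr=im[max(v-90,0):v+40,u-75:u+75]
    cv2.imwrite('pics/c_%s.png'%n,cv2.resize(cr[...,::-1],None,fx=4,fy=4,interpolation=2)); print(u-75,v-90)
```

```text
scene 395.83701434766556 235.64308437950422 [[397.46261937 221.5799543 ]]
320 145
side 270.35526661863116 214.61194964025174 [[269.83078021 202.10924098]]
195 124
```

View pics/c_side.png

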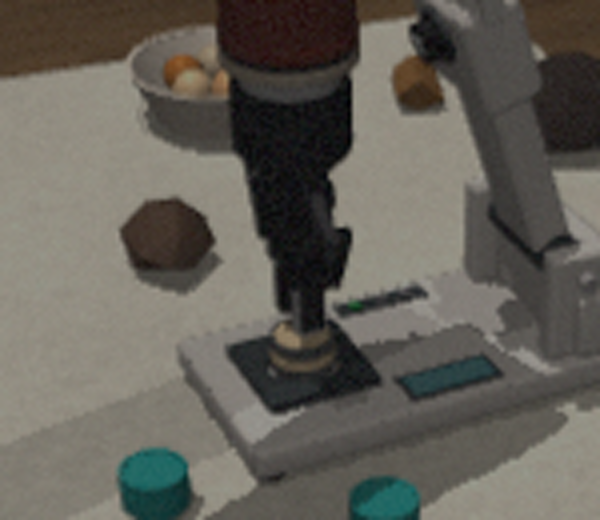

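View pics/c_scene.png

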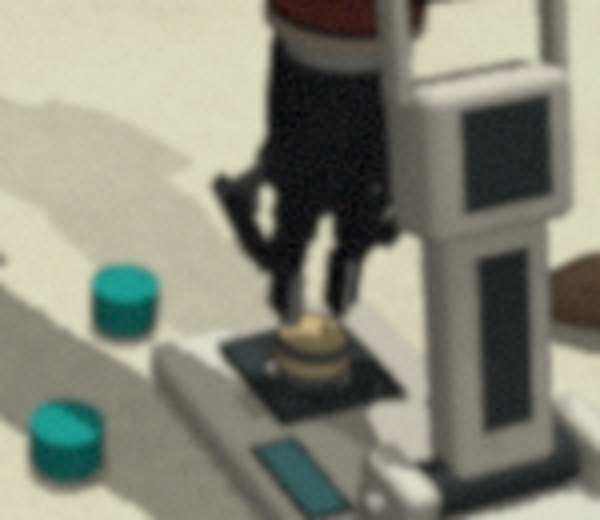

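Run:
```python
from h import *
p,R,s=tool(); c=imaging.calibration('wrist')
for x in(.0125,.018,.021,.0425):
  for y in(-.036,-.038,-.040,-.042,-.044,-.05): print(x,y,proj(c,p+R@np.array([-x,y,.011])).round(1))
for f in('w5','w4','w3','w0' ):pass
a=cv2.imread('pics/w5.png')[270:320,240:300];b=cv2.imread('pics/w3.png')[270:320,225:285];e=cv2.imread('pics/w1.png')[290:340,140:200]
cv2.imwrite('pics/tips.png',np.hstack([cv2.resize(x,None,fx=4,fy=4,interpolation=0) for x in(a,b,e)]))
```

```text
0.0125 -0.036 [[286.9 287.6]]
0.0125 -0.038 [[286.5 290.1]]
0.0125 -0.04 [[286.1 292.8]]
0.0125 -0.042 [[285.7 295.4]]
0.0125 -0.044 [[285.3 298.2]]
0.0125 -0.05 [[284.  306.9]]
0.018 -0.036 [[271.9 287.6]]
0.018 -0.038 [[271.4 290.1]]
0.018 -0.04 [[270.8 292.7]]
0.018 -0.042 [[270.2 295.4]]
0.018 -0.044 [[269.6 298.2]]
0.018 -0.05 [[267.7 306.8]]
0.021 -0.036 [[263.8 287.5]]
0.021 -0.038 [[263.1 290.1]]
0.021 -0.04 [[262.4 292.7]]
0.021 -0.042 [[261.7 295.4]]
0.021 -0.044 [[261.  298.1]]
0.021 -0.05 [[258.8 306.8]]
0.0425 -0.036 [[205.5 287.4]]
0.0425 -0.038 [[204.1 289.9]]
0.0425 -0.04 [[202.7 292.5]]
0.0425 -0.042 [[201.3 295.2]]
0.0425 -0.044 [[199.9 297.9]]
0.0425 -0.05 [[195.3 306.5]]
```

View pics/tips.png

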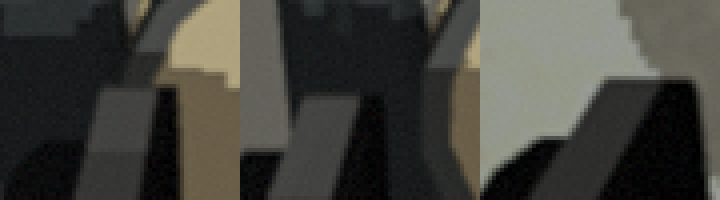

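>>> jog_arm(increments=[[[0,0,0],0,7],[[0,0,0],0,7],[[0.1,0,0],0,7],[[0,0,0],0,7],[[0,1.5,0],0,7],[[0,1.5,0],0,7],[[0,0.65,0],0,7],[[0,0,0],0,7]])

```text
time: 5.8
ee_pos: [0.545, 0.2066, -0.0006]
tcp_rot: [0.489, -0.488, -0.511, 0.512]
contact_force: [-0.0, 0.3, -0.2]
width: 0.821
```

>>> jog_arm(increments=[[[0,0,0],0,4.1],[[0,0,0],0,4.1],[[0,0,0],0,4.1],[[0,0,0],0,4.1]])

```text
time: 6.3
ee_pos: [0.5468, 0.2074, 0.0018]
tcp_rot: [-0.488, 0.489, 0.512, -0.51]
contact_force: [-1.1, -0.3, 5.2]
width: 0.504
```

Run:
```python
from h import *
togo([.546,.207,.0],1.616)
c,p,d=cap('wrist','w6.png')
```

```text
t 6.3 tcp [0.5468 0.2074 0.0018] yaw 1.616 tilt [ 0.001 -1.    -0.002] roll -0.0 shift cm [-0.03  0.18  0.08] F [-1.1 -0.3  5.2] w 0.504 j7 1.31
```

View pics/w6.png

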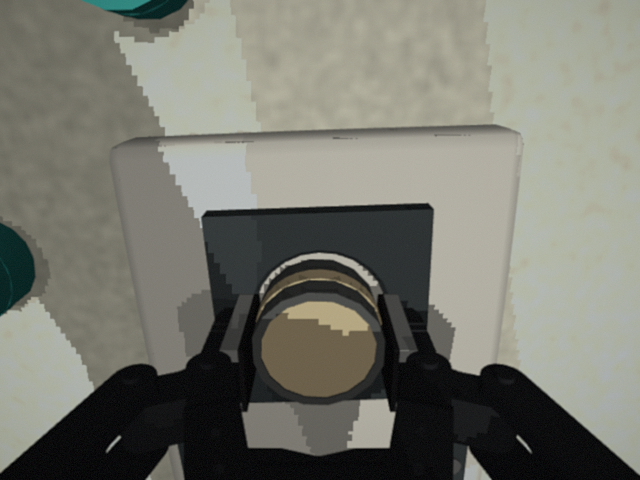

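>>> jog_arm(increments=[[[0,-0.2,0],0,3.6],[[0,-0.5,0],0,3.6],[[0,-1,0],0,3.6],[[0,-2,0],0,3.6],[[0,-3,0],0,3.6],[[0,-2,0],0,3.6],[[0,0,0],0,3.6]], newtons=40)

```text
time: 7.22
ee_pos: [0.5467, 0.2074, 0.0893]
tcp_rot: [-0.488, 0.489, 0.512, -0.51]
contact_force: [-0.2, 0.6, -1.0]
width: 0.498
```

Run:
```python
from h import *
togo([.47,-.05,-.02],1.616)
c,p,d=cap('wrist','w7.png')
c,p,d=cap('side','s7.png')
```

```text
t 7.22 tcp [0.5467 0.2074 0.0893] yaw 1.616 tilt [ 0.002 -1.    -0.003] roll -0.0 shift cm [-25.37  10.93   8.83] F [-0.2  0.6 -1. ] w 0.498 j7 1.28
```

View pics/w7.png

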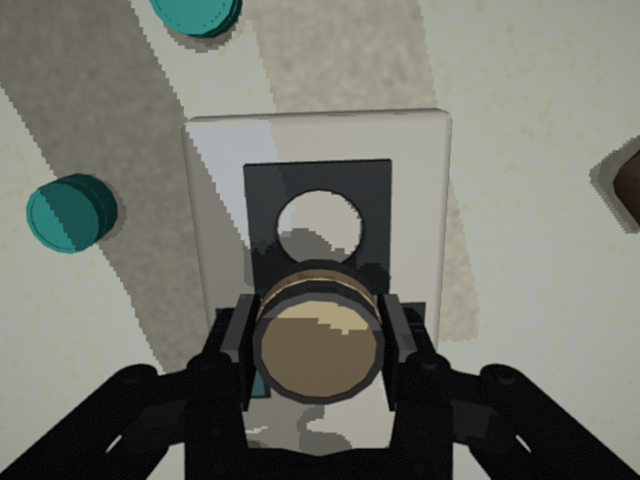

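View pics/s7.png

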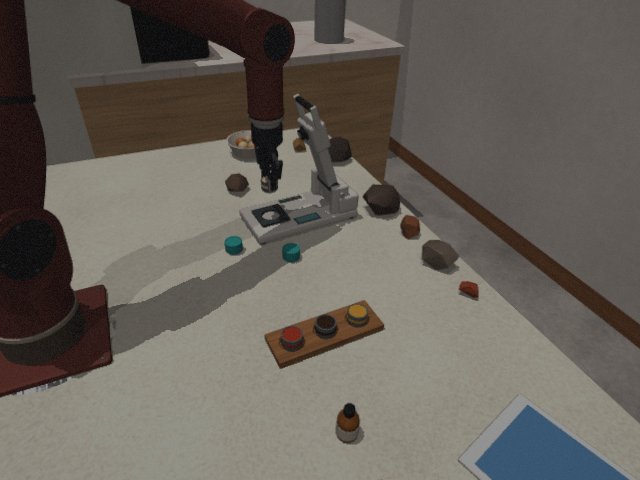

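Run:
```python
from h import *
c=imaging.calibration('wrist'); p=cv2.imread('pics/w7.png'); g=cv2.cvtColor(p,cv2.COLOR_BGR2GRAY)
m=(g>75).astype(np.uint8)*255; w=np.zeros_like(m); w[180:258,268:370]=m[180:258,268:370]
cs=max(cv2.findContours(w,0,1)[0],key=cv2.contourArea); pts=cs[:,0]; pts=pts[pts[:,1]<235]
W=np.array([onz(c,*u,.034) for u in pts])[:,:2]
A=np.c_[2*W,np.ones(len(W))]; x=np.linalg.lstsq(A,(W**2).sum(1),rcond=None)[0]
print('hole centre',x[:2],'r',np.sqrt(x[2]+x[:2]@x[:2]),len(W))
t,R,s=tool(); print(t)
# held cup disc
hsv=cv2.cvtColor(p,cv2.COLOR_BGR2HSV); m=cv2.inRange(hsv,(12,40,60),(35,160,255)); w=np.zeros_like(m); w[290:400,255:385]=m[290:400,255:385]
cs=max(cv2.findContours(w,0,1)[0],key=cv2.contourArea); e=cv2.fitEllipse(cv2.convexHull(cs)); print(e, onz(c,*e[0],t[2]+.058))
```

```text
hole centre [0.54441937 0.20617867] r 0.023816820123712775 126
[0.54526707 0.2069026  0.08697649]
((318.16546630859375, 348.12762451171875), (96.7696762084961, 115.69890594482422), 89.94927978515625) [0.5450313  0.20585991 0.14497649]
```

>>> jog_arm(increments=[[[-4.2,0,1.47],0,3.6],[[-4.2,0,1.47],0,3.6],[[-4.2,0,1.47],0,3.6],[[-4.2,0,1.47],0,3.6],[[-4.2,0,1.47],0,3.6],[[-4.2,1,1.47],0,3.6],[[0,3,0],0,3.6],[[0,3,0],0,3.6],[[0,2,0],0,3.6],[[0,1,0],0,3.6],[[0,0,0],0,3.6],[[0,0,0],0,3.6]])

```text
time: 8.82
ee_pos: [0.4693, -0.0488, -0.0121]
tcp_rot: [-0.488, 0.489, 0.511, -0.511]
contact_force: [-0.1, 0.6, 0.3]
width: 0.502
```

Run:
```python
from h import *
togo([.47,-.05,-.028],1.616)
c,p,d=cap('side','s8.png')
togo([.47,-.05,-.028],1.616)
```

```text
t 8.82 tcp [ 0.4693 -0.0488 -0.0121] yaw 1.616 tilt [-0.    -1.    -0.001] roll -0.0 shift cm [-0.12  1.59 -0.07] F [-0.1  0.6  0.3] w 0.502 j7 1.76
t 8.88 tcp [ 0.4694 -0.0488 -0.012 ] yaw 1.616 tilt [ 0.    -1.    -0.001] roll -0.0 shift cm [-0.13  1.6  -0.05] F [-0.1  0.8 -0.9] w 0.498 j7 1.76
```

View pics/s8.png

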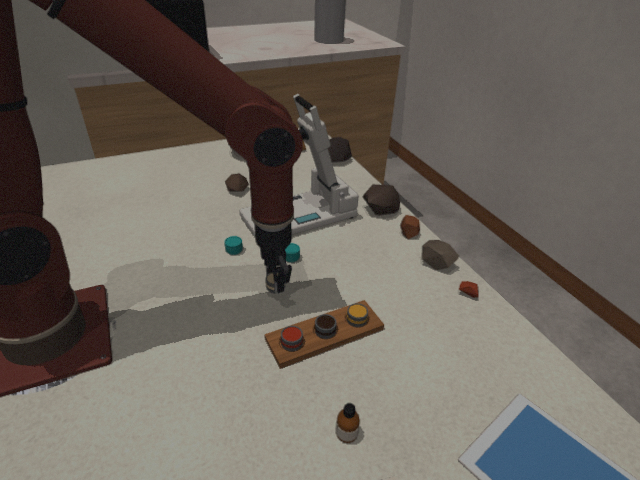

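Clear spot below. Lower gently until contact.

>>> jog_arm(increments=[[[0,0.6,0],0,3.6],[[0,0.4,0],0,3.6],[[0,0.3,0],0,3.6],[[0,0.2,0],0,3.6],[[0,0,0],0,3.6]])

```text
time: 9.5
ee_pos: [0.4687, -0.0488, -0.0278]
tcp_rot: [0.489, -0.489, -0.511, 0.511]
contact_force: [0.5, 0.2, 0.4]
width: 0.501
```

>>> jog_arm(increments=[[[0,0.1,0],0,3.6],[[0,0.1,0],0,3.6],[[0,0,0],0,3.6]])

```text
time: 9.88
ee_pos: [0.4689, -0.0488, -0.0283]
tcp_rot: [-0.489, 0.488, 0.511, -0.511]
contact_force: [-9.8, 0.8, 24.5]
width: 0.501
```

>>> jog_arm(increments=[[[0,-0.15,0],0,3.6],[[0,0,0],0,5],[[0,0,0],0,7],[[0,0,0],0,7],[[0,-2,0],0,7],[[0,-4,0],0,7],[[0,-4,0],0,7],[[0,0,0],0,7]])

```text
time: 10.88
ee_pos: [0.471, -0.0487, 0.0745]
tcp_rot: [-0.488, 0.49, 0.513, -0.51]
contact_force: [0.7, 0.1, -0.6]
width: 0.816
```

Run:
```python
from h import *
togo([.449,-.207,.08],1.616)
c,p,d=cap('wrist','w9.png')
```

```text
t 10.88 tcp [ 0.471  -0.0487  0.0745] yaw 1.616 tilt [ 0.001 -1.    -0.005] roll -0.0 shift cm [-15.71  -0.55   2.92] F [ 0.7  0.1 -0.6] w 0.816 j7 1.67
```

View pics/w9.png

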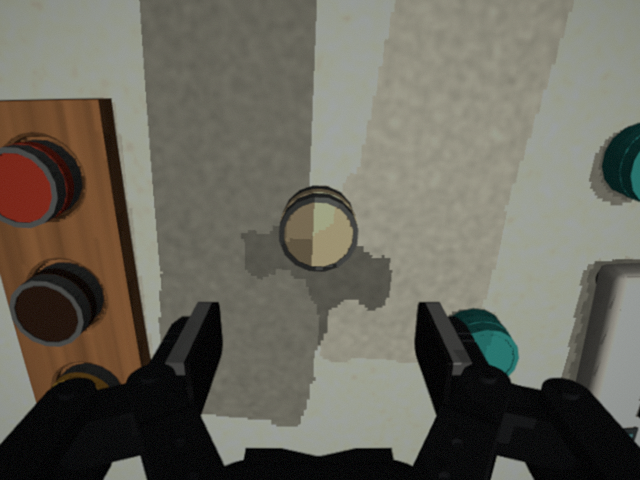

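>>> jog_arm(increments=[[[-3.9,-0.3,0.73],0,7],[[-3.9,-0.3,0.73],0,7],[[-3.9,0,0.73],0,7],[[-4.0,0,0.73],0,7],[[0,0,0],0,7],[[0,0,0],0,7]])

```text
time: 11.68
ee_pos: [0.4462, -0.2063, 0.0768]
tcp_rot: [0.489, -0.488, -0.511, 0.512]
contact_force: [0.7, 0.3, -0.1]
width: 0.821
```

Run:
```python
from h import *
z=dict(np.load('/tmp/side0.npz')); print('vial',onz(z,347,437,0)); z=dict(np.load('/tmp/scene0.npz')); print('vial',onz(z,125,279,0))
c,p,d=cap('wrist','w10.png')
hsv=cv2.cvtColor(p,cv2.COLOR_RGB2HSV); m=cv2.inRange(hsv,(0,150,70),(8,255,255))
cs=max(cv2.findContours(m,0,1)[0],key=cv2.contourArea); e=cv2.fitEllipse(cv2.convexHull(cs)); P=onz(c,*e[0],.038); print(e,P)
togo([P[0],P[1],-.020],1.616)
```

```text
vial [ 0.46452363 -0.4211218   0.        ]
vial [ 0.47352074 -0.41720582  0.        ]
((316.09814453125, 243.16893005371094), (63.428985595703125, 68.2540283203125), 90.6917953491211) [ 0.44715262 -0.20847973  0.038     ]
t 11.72 tcp [ 0.4465 -0.2058  0.077 ] yaw 1.617 tilt [ 0.    -1.     0.001] roll 0.001 shift cm [-0.27  9.7  -0.06] F [ 0.   0.2 -0.5] w 0.821 j7 2.05
```

View pics/w10.png

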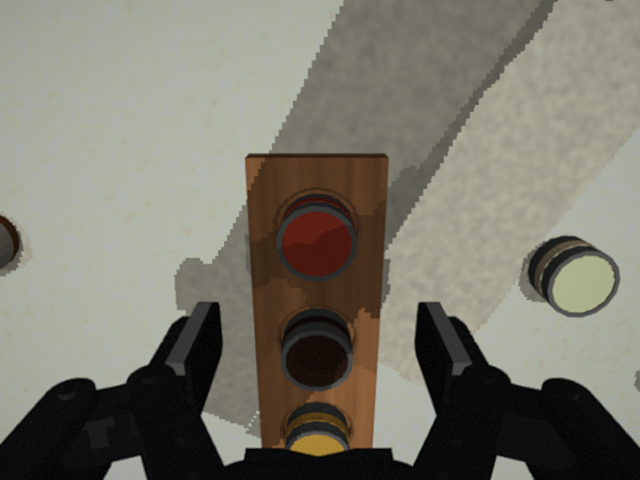

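>>> jog_arm(increments=[[[-0.2,2,-0.1],0,7],[[0,3,0],0,7],[[0,2.5,0],0,7],[[0,1.5,0],0,7],[[0,0.5,0],0,7],[[0,0,0],0,7],[[0,0,0],0,4.1],[[0,0,0],0,3.6],[[0,0,0],0,3.6],[[0,0,0],0,3.6]])

```text
time: 12.98
ee_pos: [0.4484, -0.209, -0.0162]
tcp_rot: [-0.488, 0.489, 0.512, -0.511]
contact_force: [-1.6, 0.8, 8.2]
width: 0.495
```

Run:
```python
from h import *
togo([.4475,-.2075,-.020],1.616)
c,p,d=cap('wrist','w11.png')
```

```text
t 12.97 tcp [ 0.4484 -0.209  -0.0162] yaw 1.616 tilt [ 0.    -1.    -0.001] roll -0.0 shift cm [0.15 0.38 0.09] F [-1.6  0.8  8.2] w 0.495 j7 2.19
```

View pics/w11.png

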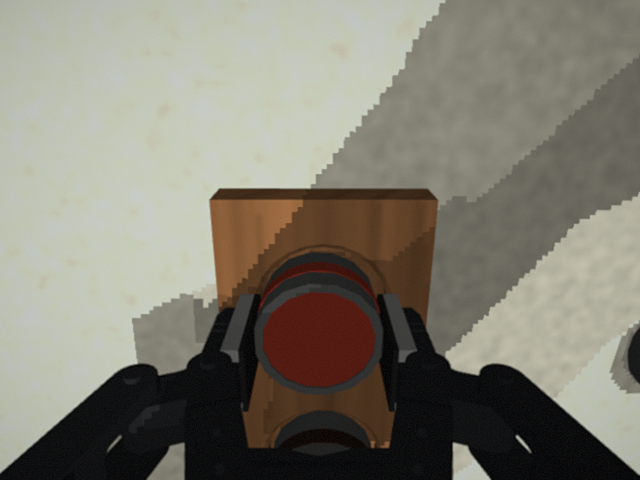

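>>> jog_arm(increments=[[[0,-0.2,0],0,3.6],[[0,-0.5,0],0,3.6],[[0,-1,0],0,3.6],[[0,-2,0],0,3.6],[[0,-3,0],0,3.6],[[0,-2.5,0],0,3.6],[[0,0,0],0,3.6]])

```text
time: 13.9
ee_pos: [0.4492, -0.2094, 0.0769]
tcp_rot: [-0.488, 0.49, 0.512, -0.51]
contact_force: [0.3, 0.0, -1.5]
width: 0.494
```

Run:
```python
from h import *
togo([.5455,.2068,.08],1.616)
c,p,d=cap('wrist','w12.png')
togo([.5455,.2068,.08],1.616)
```

```text
t 13.9 tcp [ 0.4492 -0.2094  0.0769] yaw 1.616 tilt [-0.    -1.    -0.004] roll -0.0 shift cm [ 41.14  -0.31 -11.5 ] F [ 0.3  0.  -1.5] w 0.494 j7 2.07
t 13.95 tcp [ 0.4485 -0.2089  0.0757] yaw 1.616 tilt [ 0.    -1.    -0.002] roll 0.0 shift cm [ 41.09  -0.43 -11.57] F [-0.7 -0.7 -0.4] w 0.498 j7 2.07
```

View pics/w12.png

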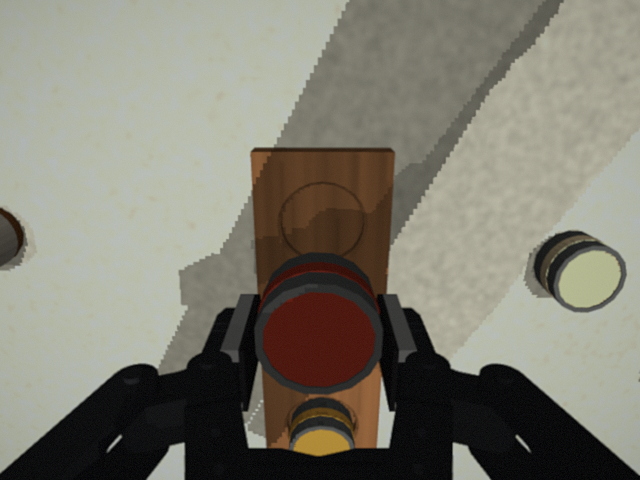

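Run:
```python
from h import *
c=imaging.calibration('wrist'); print(onz(c,321.5,221.5,.016)); togo([0,0,0])
```

```text
[ 0.4441954  -0.20836426  0.016     ]
t 13.95 tcp [ 0.4485 -0.2089  0.0757] yaw 1.616 tilt [ 0.    -1.    -0.002] roll 0 shift cm [22.91  7.57 43.85] F [-0.7 -0.7 -0.4] w 0.498 j7 2.07
```

>>> jog_arm(increments=[[[2.1,-0.3,-0.6],0,3.6],[[3.9,0,-1.09],0,3.6],[[3.9,0,-1.09],0,3.6],[[3.9,0,-1.09],0,3.6],[[3.9,0,-1.09],0,3.6],[[3.9,0,-1.09],0,3.6],[[3.9,0,-1.09],0,3.6],[[3.9,0,-1.09],0,3.6],[[3.9,0,-1.09],0,3.6],[[3.9,0,-1.09],0,3.6],[[3.9,0,-1.15],0,3.6],[[0,0,0],0,3.6],[[0,0,0],0,3.6]])

```text
time: 15.58
ee_pos: [0.5441, 0.2058, 0.0767]
tcp_rot: [0.489, -0.489, -0.51, 0.512]
contact_force: [-0.2, -0.2, -0.9]
width: 0.492
```

Run:
```python
from h import *
togo([.5455,.2068,.0058],1.616)
c,p,d=cap('wrist','w13.png')
togo([.5455,.2068,.0058],1.616)
g=cv2.cvtColor(p,cv2.COLOR_RGB2GRAY)
m=(g>75).astype(np.uint8)*255; w=np.zeros_like(m); w[180:255,268:370]=m[180:255,268:370]
cs=max(cv2.findContours(w,0,1)[0],key=cv2.contourArea); pts=cs[:,0]; pts=pts[pts[:,1]<235]
W=np.array([onz(c,*u,.034) for u in pts])[:,:2]
A=np.c_[2*W,np.ones(len(W))]; x=np.linalg.lstsq(A,(W**2).sum(1),rcond=None)[0]
print('hole centre',x[:2],'r',np.sqrt(x[2]+x[:2]@x[:2]),len(W))
```

```text
t 15.57 tcp [0.5441 0.2058 0.0767] yaw 1.616 tilt [-0.002 -1.     0.002] roll -0.0 shift cm [ 0.09  7.09 -0.14] F [-0.2 -0.2 -0.9] w 0.492 j7 1.29
t 15.62 tcp [0.5443 0.2054 0.077 ] yaw 1.615 tilt [-0.001 -1.     0.001] roll -0.001 shift cm [ 0.14  7.12 -0.13] F [-0.5 -0.9 -0.9] w 0.495 j7 1.29
hole centre [0.54739717 0.20691188] r 0.024414742864796838 106
```

View pics/w13.png

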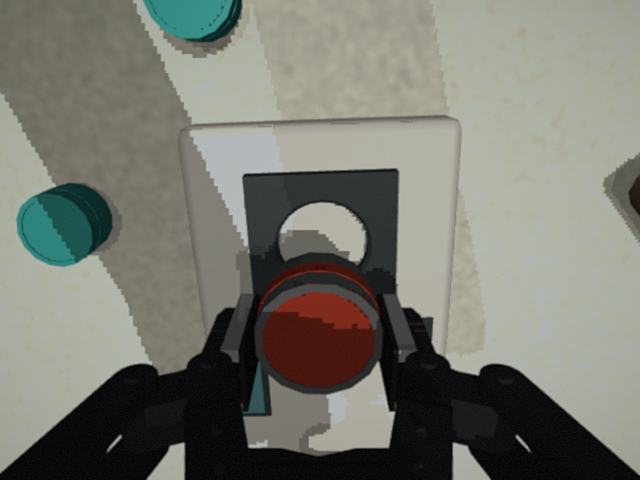

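>>> jog_arm(increments=[[[0.12,2,-0.17],0,3.6],[[0,2.5,0],0,3.6],[[0,1.3,0],0,3.6],[[0,0,0],0,3.6],[[0,0,0],0,3.6]])

```text
time: 16.25
ee_pos: [0.5469, 0.2081, 0.0204]
tcp_rot: [-0.489, 0.489, 0.511, -0.511]
contact_force: [0.0, -0.2, -0.5]
width: 0.502
```

Run:
```python
from h import *
togo([.546,.2068,.0058],1.616)
c,p,d=cap('wrist','w14.png')
togo([.546,.2068,.0058],1.616)
```

```text
t 16.25 tcp [0.5469 0.2081 0.0204] yaw 1.616 tilt [ 0.    -1.    -0.001] roll -0.0 shift cm [-0.13  1.46  0.09] F [ 0.  -0.2 -0.5] w 0.502 j7 1.32
t 16.3 tcp [0.547  0.2083 0.0206] yaw 1.616 tilt [ 0.001 -1.    -0.001] roll -0.0 shift cm [-0.14  1.48  0.11] F [ 0.4 -0.7 -0.3] w 0.496 j7 1.32
```

View pics/w14.png

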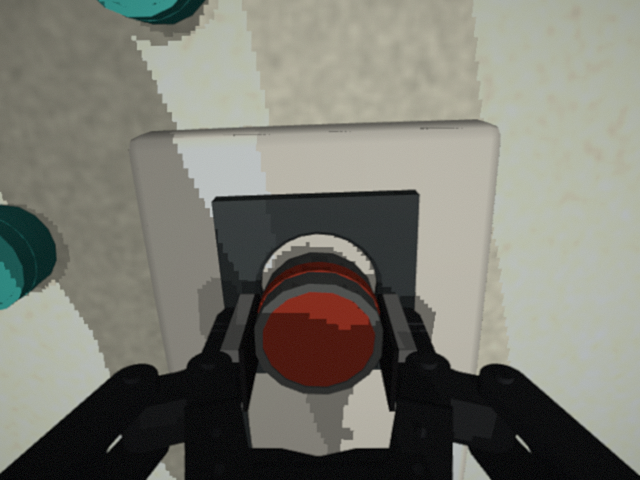

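>>> jog_arm(increments=[[[-0.08,0.5,0.06],0,3.6],[[0,0.3,0],0,3.6],[[0,0.2,0],0,3.6],[[0,0.2,0],0,3.6],[[0,0,0],0,3.6]])

```text
time: 16.92
ee_pos: [0.5457, 0.2073, 0.0076]
tcp_rot: [0.489, -0.489, -0.511, 0.511]
contact_force: [-0.1, -0.1, -1.4]
width: 0.501
```

Run:
```python
from h import *
togo([.546,.2068,.0058],1.616)
```

```text
t 16.93 tcp [0.5457 0.2073 0.0076] yaw 1.616 tilt [-0. -1.  0.] roll 0.0 shift cm [-0.05  0.18 -0.03] F [-0.1 -0.1 -1.4] w 0.501 j7 1.33
```

>>> jog_arm(increments=[[[0,0.1,0],0,3.6],[[0,0.1,0],0,3.6],[[0,0,0],0,3.6]])

```text
time: 17.3
ee_pos: [0.5459, 0.2074, 0.0059]
tcp_rot: [-0.489, 0.489, 0.511, -0.511]
contact_force: [-0.2, -0.2, 1.4]
width: 0.497
```

>>> jog_arm(increments=[[[0,0.1,0],0,3.6],[[0,0,0],0,3.6]])

```text
time: 17.55
ee_pos: [0.5459, 0.2074, 0.0058]
tcp_rot: [-0.489, 0.488, 0.511, -0.511]
contact_force: [-4.7, -1.2, 11.6]
width: 0.492
```

Contact at the expected height. Release and rise.

>>> jog_arm(increments=[[[0,-0.05,0],0,4.6],[[0,0,0],0,5.5],[[0,0,0],0,7],[[0,0,0],0,7],[[0,-2,0],0,7],[[0,-4,0],0,7],[[0,-1.5,0],0,7],[[0,0,0],0,7],[[0,0,0],0,7]])

```text
time: 18.68
ee_pos: [0.545, 0.2071, 0.079]
tcp_rot: [0.489, -0.488, -0.511, 0.512]
contact_force: [0.4, 0.4, 0.0]
width: 0.822
```

Run:
```python
from h import *
c,p,d=cap('wrist','w15.png')
hsv=cv2.cvtColor(p,cv2.COLOR_RGB2HSV); m=cv2.inRange(hsv,(0,150,70),(8,255,255))
cs=max(cv2.findContours(m,0,1)[0],key=cv2.contourArea); e=cv2.fitEllipse(cv2.convexHull(cs)); P=onz(c,*e[0],.06); print(e,P)
hull=cv2.convexHull(cs)[:,0]; print('depth z',[pt(c,d,e[0][0]+a,e[0][1]+b)[2].round(4) for a,b in((0,0),(-15,0),(15,0),(0,12),(0,-12))])
togo([.4685,-.049,.08],1.616)
```

```text
((318.8731994628906, 255.53097534179688), (68.12065124511719, 74.97769927978516), 92.55681610107422) [0.54471012 0.20630712 0.06      ]
depth z [np.float64(0.0596), np.float64(0.0599), np.float64(0.0603), np.float64(0.06), np.float64(0.0605)]
t 18.73 tcp [0.5449 0.207  0.0789] yaw 1.616 tilt [-0.001 -1.     0.002] roll 0.0 shift cm [-25.23  -0.11   8.79] F [ 0.9  0.2 -0.1] w 0.817 j7 1.29
```

View pics/w15.png

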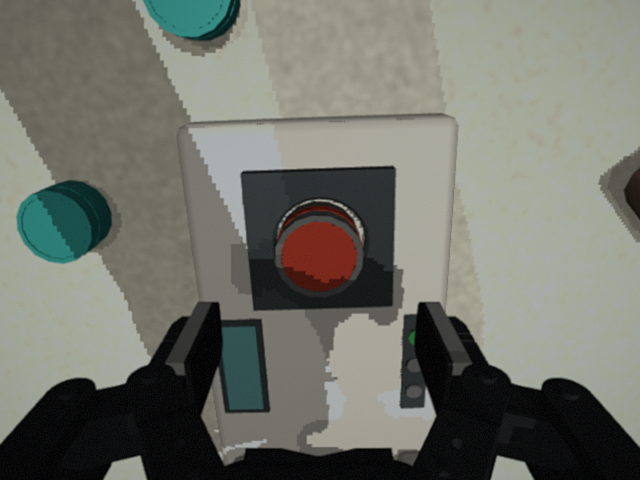

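>>> jog_arm(increments=[[[-4.2,0,1.46],0,7],[[-4.2,0,1.46],0,7],[[-4.2,0,1.46],0,7],[[-4.2,0,1.46],0,7],[[-4.2,0,1.46],0,7],[[-4.2,0,1.46],0,7],[[0,0,0],0,7],[[0,0,0],0,7]])

```text
time: 19.73
ee_pos: [0.4694, -0.0479, 0.0797]
tcp_rot: [0.489, -0.488, -0.511, 0.511]
contact_force: [0.4, 0.3, -0.2]
width: 0.817
```

Run:
```python
from h import *
c,p,d=cap('wrist','w16.png')
hsv=cv2.cvtColor(p,cv2.COLOR_RGB2HSV); m=cv2.inRange(hsv,(18,50,60),(35,160,255)); w=np.zeros_like(m); w[185:300,260:380]=m[185:300,260:380]
cs=max(cv2.findContours(w,0,1)[0],key=cv2.contourArea); e=cv2.fitEllipse(cv2.convexHull(cs)); P=onz(c,*e[0],.03); print(e,P)
togo([P[0],P[1],-.026],1.616)
```

```text
((316.5162048339844, 233.98143005371094), (62.646732330322266, 67.56268310546875), 95.3217544555664) [ 0.46919896 -0.04998576  0.03      ]
t 19.77 tcp [ 0.4697 -0.0475  0.0799] yaw 1.617 tilt [-0.    -1.     0.001] roll 0.001 shift cm [-0.25 10.59  0.06] F [-0.7  1.4 -0.2] w 0.818 j7 1.67
```

View pics/w16.png

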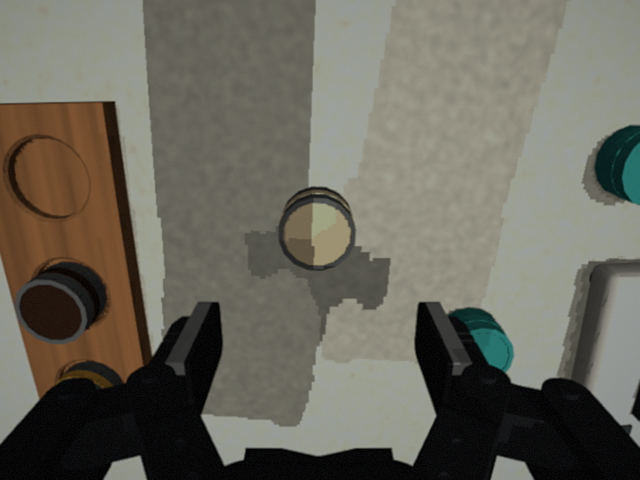

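>>> jog_arm(increments=[[[-0.17,2,0.05],0,7],[[0,3,0],0,7],[[0,3,0],0,7],[[0,1.8,0],0,7],[[0,0.55,0],0,7],[[0,0,0],0,7],[[0,0,0],0,4.1],[[0,0,0],0,3.6],[[0,0,0],0,3.6],[[0,0,0],0,3.6]])

```text
time: 21.02
ee_pos: [0.47, -0.0499, -0.0222]
tcp_rot: [-0.488, 0.489, 0.512, -0.511]
contact_force: [-2.2, 0.4, 6.8]
width: 0.498
```

Run:
```python
from h import *
togo([.448,-.2085,.078],1.616)
```

```text
t 21.02 tcp [ 0.47   -0.0499 -0.0222] yaw 1.616 tilt [ 0.001 -1.    -0.001] roll 0.0 shift cm [-15.75 -10.02   2.91] F [-2.2  0.4  6.8] w 0.498 j7 1.8
```

>>> jog_arm(increments=[[[0,-0.2,0],0,3.6],[[0,-0.5,0],0,3.6],[[0,-1.5,0],0,3.6],[[0,-2.5,0],0,3.6],[[0,-3,0],0,3.6],[[0,-2.3,0],0,3.6],[[-3.9,0,0.73],0,3.6],[[-3.9,0,0.73],0,3.6],[[-3.9,0,0.73],0,3.6],[[-4.05,0,0.8],0,3.6],[[0,0,0],0,3.6],[[0,0,0],0,3.6]])

```text
time: 22.52
ee_pos: [0.4467, -0.2084, 0.0774]
tcp_rot: [-0.489, 0.489, 0.511, -0.511]
contact_force: [0.1, -0.4, -1.2]
width: 0.494
```

Run:
```python
from h import *
c,p,d=cap('wrist','w17.png')
togo([.447,-.208,-.014],1.616)
for P in([.447,-.208,.016],[.447+.0245,-.208,.016],[.447-.0245,-.208,.016],[.447,-.208+.0245,.016],[.447,-.208-.0245,.016]): print(proj(c,P))
cv2.imwrite('pics/w17c.png',cv2.resize(p[130:330,220:420][...,::-1],None,fx=3,fy=3,interpolation=2))
```

```text
t 22.57 tcp [ 0.4468 -0.2079  0.0772] yaw 1.617 tilt [ 0. -1. -0.] roll 0.001 shift cm [-0.01  9.12 -0.02] F [1.3 0.7 0.1] w 0.496 j7 2.07
[[320.8353435 228.1399164]]
[[318.94539213 266.18639112]]
[[322.84601845 187.61435847]]
[[362.41500615 229.90654907]]
[[279.13781835 226.36494852]]
```

View pics/w17c.png

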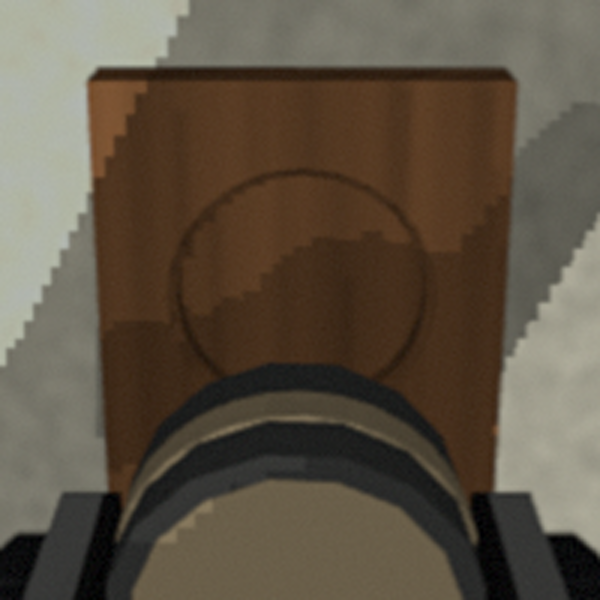

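>>> jog_arm(increments=[[[0,2.5,0],0,3.6],[[0,3,0],0,3.6],[[0,2.3,0],0,3.6],[[0,0.5,0],0,3.6],[[0,0,0],0,3.6],[[0,0,0],0,3.6]])

```text
time: 23.32
ee_pos: [0.4473, -0.2088, -0.0052]
tcp_rot: [-0.488, 0.489, 0.512, -0.511]
contact_force: [0.4, -0.7, -0.3]
width: 0.499
```

Run:
```python
from h import *
togo([.447,-.208,-.014],1.616)
c,p,d=cap('wrist','w18.png')
togo([.447,-.208,-.014],1.616)
```

```text
t 23.32 tcp [ 0.4473 -0.2088 -0.0052] yaw 1.616 tilt [-0.    -1.    -0.002] roll 0.0 shift cm [0.08 0.88 0.03] F [ 0.4 -0.7 -0.3] w 0.499 j7 2.18
t 23.38 tcp [ 0.4473 -0.2088 -0.0052] yaw 1.616 tilt [-0.    -1.    -0.002] roll 0.0 shift cm [0.08 0.88 0.03] F [ 0.4 -0.3 -0.5] w 0.495 j7 2.18
```

View pics/w18.png

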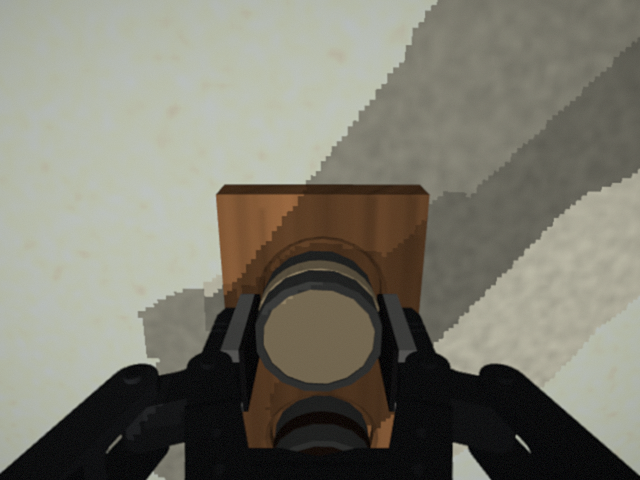

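>>> jog_arm(increments=[[[0.05,0.3,0],0,3.6],[[0,0.2,0],0,3.6],[[0,0.1,0],0,3.6],[[0,0.1,0],0,3.6],[[0,0,0],0,3.6]])

```text
time: 24.0
ee_pos: [0.4464, -0.2083, -0.0132]
tcp_rot: [0.489, -0.489, -0.511, 0.511]
contact_force: [0.1, -0.3, -0.6]
width: 0.492
```

>>> jog_arm(increments=[[[0,0.1,0],0,3.6],[[0,0.1,0],0,3.6],[[0,0,0],0,3.6]])

```text
time: 24.38
ee_pos: [0.4465, -0.2083, -0.0142]
tcp_rot: [-0.489, 0.488, 0.511, -0.511]
contact_force: [-6.1, 3.2, 18.3]
width: 0.491
```

>>> jog_arm(increments=[[[0,-0.08,0],0,4.6],[[0,0,0],0,5.5],[[0,0,0],0,7],[[0,0,0],0,7],[[0,-2,0],0,7],[[0,-4,0],0,7],[[0,-4,0],0,7],[[0,-2,0],0,7],[[0,0,0],0,7],[[0,0,0],0,7]])

```text
time: 25.62
ee_pos: [0.446, -0.208, 0.1048]
tcp_rot: [0.489, -0.488, -0.511, 0.511]
contact_force: [0.7, -0.0, -0.9]
width: 0.821
```

Run:
```python
from h import *
c,p,d=cap('wrist','w19.png')
print(proj(c,[.447,-.208,.038]))
hsv=cv2.cvtColor(p,cv2.COLOR_RGB2HSV); 
u,v=proj(c,[.447,-.208,.038])[0].astype(int); print(hsv[v,u],[pt(c,d,u+a,v+b)[2].round(4) for a,b in((0,0),(-15,0),(15,0),(0,12),(0,-12))])
c2,p2,d2=cap('scene','sc19.png'); np.savez('/tmp/sc19.npz',p=p2,d=d2,**{k:np.array(v) for k,v in c2.items()})
c2,p2,d2=cap('side','si19.png'); np.savez('/tmp/si19.npz',p=p2,d=d2,**{k:np.array(v) for k,v in c2.items()})
togo([0,0,0])
```

```text
[[320.00806266 226.19357033]]
[ 19  77 122] [np.float64(0.039), np.float64(0.038), np.float64(0.0381), np.float64(0.0377), np.float64(0.0375)]
t 25.77 tcp [ 0.4458 -0.2082  0.1047] yaw 1.616 tilt [ 0.    -1.     0.002] roll 0 shift cm [22.8  10.47 43.6 ] F [ 0.4 -0.9  0.8] w 0.822 j7 2.04
```

View pics/w19.png

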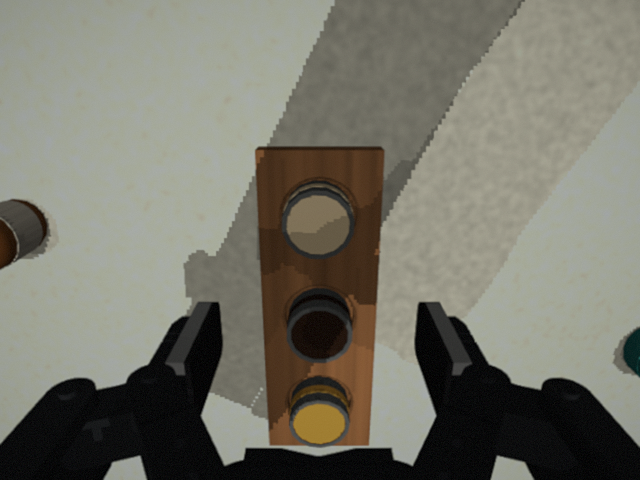

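View pics/sc19.png

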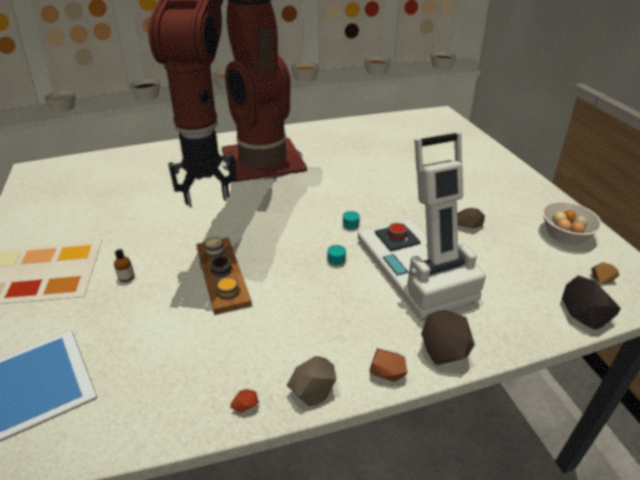

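View pics/si19.png

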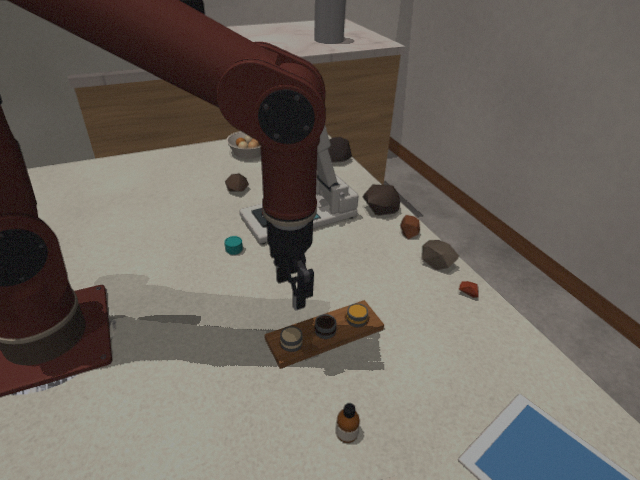

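```bash
python3 - <<'E'
from h import *
N=np.array([.5455,.2068,0]);y=.087
def M(x,yy,z): return N+np.array([x*np.cos(y)-yy*np.sin(y),x*np.sin(y)+yy*np.cos(y),z])
for n in('scene','side'):
    z=dict(np.load('/tmp/%s0.npz'%n)); im=z['p'][...,::-1].copy()
    Ps=[M(.101,0,.327),M(.101,.039,.327),M(.101,-.039,.327),M(-.065,-.075,.03),M(-.065,.075,.03),M(.235,-.075,.03),M(.235,.075,.03)]
    uv=proj(z,Ps)
    for u,v in uv: cv2.circle(im,(int(round(u)),int(round(v))),1,(0,0,255),-1)
    a=uv[:,0].min()-30;b=uv[:,1].min()-30
    cr=im[int(max(b,0)):int(b)+220,int(a):int(a)+220]
    cv2.imwrite('pics/m_%s.png'%n,cv2.resize(cr,None,fx=2.6,fy=2.6,interpolation=2)); print(int(a),int(b),uv.round(0).tolist())
    for du in range(-4,5,2):
        pass
print(M(.101,0,.327),M(-.07,0,.09))
E
python3 - <<'E'
import cv2,numpy as np
a=cv2.imread('pics/m_scene.png');b=cv2.imread('pics/m_side.png')
h=min(a.shape[0],b.shape[0]);i=np.hstack([a[:h],b[:h]]);cv2.imwrite('pics/m.png',cv2.resize(i,None,fx=.69,fy=.69))
E
```

```text
325 106 [[437.0, 139.0], [454.0, 136.0], [419.0, 142.0], [355.0, 230.0], [409.0, 217.0], [421.0, 311.0], [482.0, 292.0]]
207 68 [[304.0, 104.0], [297.0, 99.0], [312.0, 110.0], [259.0, 238.0], [238.0, 209.0], [358.0, 209.0], [331.0, 185.0]]
[0.64611801 0.21557592 0.327     ] [0.47576475 0.20071768 0.09      ]
```

View pics/m.png

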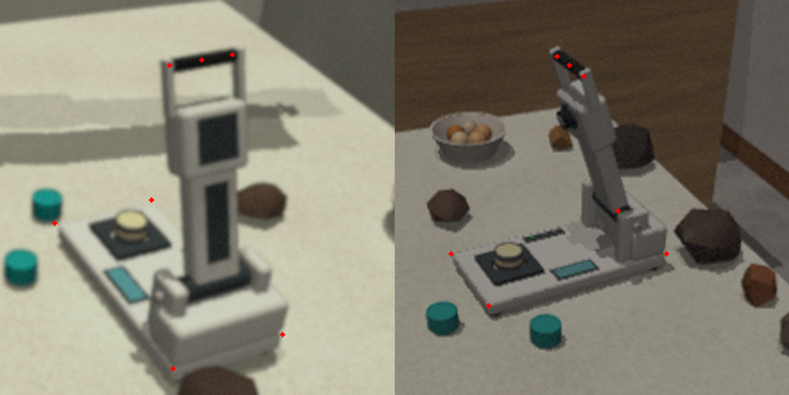

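>>> jog_arm(increments=[[[0,-4,0],0,5],[[0,-5,0],0,5],[[0,-5,0],0,5],[[0,-5,0],0,5],[[0,-4,0],0,5],[[0,0,0],0.17,5],[[0,0,0],0.17,5],[[0,0,0],0.17,5],[[0,0,0],0.17,5],[[0,0,0],0.17,5],[[0,0,0],0.17,5],[[0,0,0],0.17,5],[[0,0,0],0.17,5],[[0,0,0],0.17,5],[[0,0,0],0,5]])

```text
time: 27.65
ee_pos: [0.4464, -0.2083, 0.335]
tcp_rot: [-0.706, 0.706, 0.03, -0.031]
contact_force: [0.5, -0.2, -0.8]
width: 0.59
```

Run:
```python
from h import *
togo([.646,.2156,.335],.087)
```

```text
t 27.65 tcp [ 0.4464 -0.2083  0.335 ] yaw 0.087 tilt [-0.001 -1.    -0.   ] roll -0.0 shift cm [23.57 -0.   40.49] F [ 0.5 -0.2 -0.8] w 0.59 j7 0.4
```

>>> jog_arm(increments=[[[2.14,0,3.68],0,5],[[2.14,0,3.68],0,5],[[2.14,0,3.68],0,5],[[2.14,0,3.68],0,5],[[2.14,0,3.68],0,5],[[2.14,0,3.68],0,5],[[2.14,0,3.68],0,5],[[2.14,0,3.68],0,5],[[2.14,0,3.68],0,5],[[2.14,0,3.68],0,5],[[2.14,0,3.68],0,5],[[0,0,0],0,5],[[0,0,0],0,5]])

```text
time: 29.28
ee_pos: [0.6463, 0.2147, 0.3349]
tcp_rot: [-0.706, 0.707, 0.031, -0.032]
contact_force: [-0.2, 0.1, 0.0]
width: 0.585
```

Run:
```python
from h import *
c,p,d=cap('wrist','w20.png')
togo([.646,.2156,.274],.087)
print(proj(c,[.6461,.2156,.327]),proj(c,[[.643,.2545,.327],[.6495,.1767,.327]]))
```

```text
t 29.32 tcp [0.6463 0.214  0.3354] yaw 0.087 tilt [-0.    -1.    -0.001] roll -0.0 shift cm [-0.02  6.14  0.16] F [-0.6 -0.6 -0.1] w 0.584 j7 -0.2
[[318.83314839 260.68450807]] [[319.64626948 179.21208061]
 [318.71454833 332.21615419]]
```

View pics/w20.png

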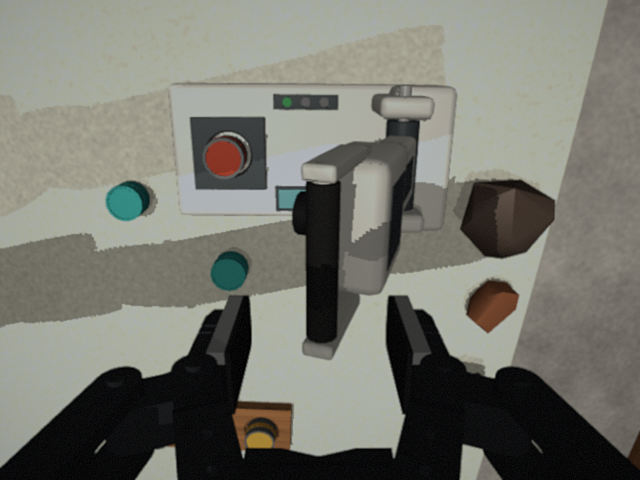

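>>> jog_arm(increments=[[[0.05,2,0.1],0,5],[[0,2,0],0,5],[[0,1.5,0],0,5],[[0,0.6,0],0,5],[[0,0,0],0,5],[[0,0,0],0,5]])

```text
time: 30.08
ee_pos: [0.647, 0.2163, 0.2755]
tcp_rot: [0.707, -0.706, -0.031, 0.03]
contact_force: [0.7, 0.0, 0.1]
width: 0.586
```

Run:
```python
from h import *
togo([.646,.2156,.274],.087)
c,p,d=cap('wrist','w21.png')
```

```text
t 30.07 tcp [0.647  0.2163 0.2755] yaw 0.086 tilt [ 0.001 -1.     0.   ] roll -0.001 shift cm [-0.11  0.15 -0.06] F [0.7 0.  0.1] w 0.586 j7 -0.2
```

View pics/w21.png

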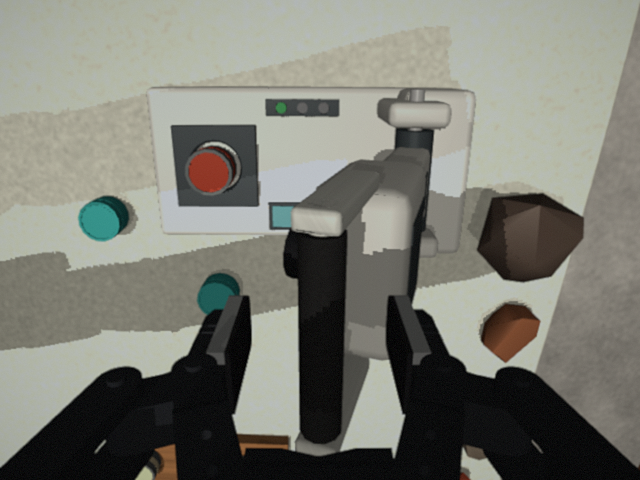

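Bar is centred between the pads. Close on it.

>>> jog_arm(increments=[[[0,0,0],0,3],[[0,0,0],0,1.2],[[0,0,0],0,1.2],[[0,0,0],0,1.2],[[0,0,0],0,1.2]], newtons=80)

```text
time: 30.75
ee_pos: [0.6469, 0.2163, 0.275]
tcp_rot: [0.707, -0.706, -0.031, 0.03]
contact_force: [1.5, 0.9, 3.9]
width: 0.155
```

Run:
```python
from h import *
togo([.646,.2156,.274],.087)
c,p,d=cap('wrist','w22.png')
```

```text
t 30.75 tcp [0.6469 0.2163 0.275 ] yaw 0.086 tilt [ 0.001 -1.     0.   ] roll -0.001 shift cm [-0.1   0.1  -0.07] F [1.5 0.9 3.9] w 0.155 j7 -0.2
```

View pics/w22.png

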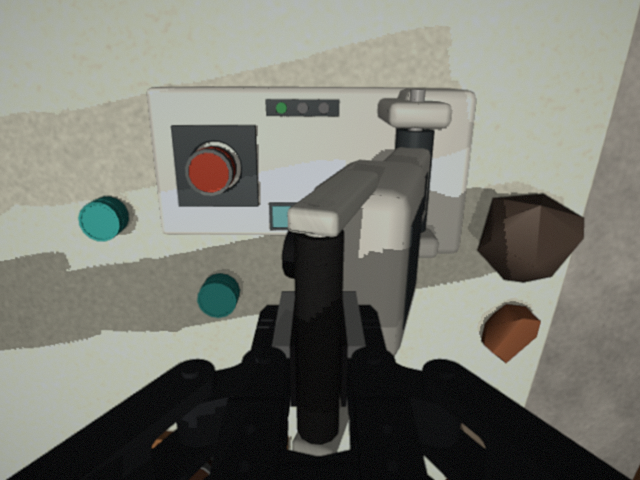

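Run:
```python
import numpy as np
t=np.linspace(1.25,0,21); x=-25*np.cos(t); z=25*np.sin(t)
X=np.round(x-x[0],2);Z=np.round(z[0]-z,2)
print([[round(a,2),round(b,2)] for a,b in zip(np.diff(X),np.diff(Z))]); print(X[10],Z[10],X[-1],Z[-1])
```

```text
[[np.float64(-1.47), np.float64(0.54)], [np.float64(-1.43), np.float64(0.63)], [np.float64(-1.38), np.float64(0.72)], [np.float64(-1.34), np.float64(0.8)], [np.float64(-1.29), np.float64(0.88)], [np.float64(-1.23), np.float64(0.97)], [np.float64(-1.17), np.float64(1.03)], [np.float64(-1.1), np.float64(1.11)], [np.float64(-1.03), np.float64(1.18)], [np.float64(-0.95), np.float64(1.24)], [np.float64(-0.88), np.float64(1.29)], [np.float64(-0.79), np.float64(1.35)], [np.float64(-0.7), np.float64(1.39)], [np.float64(-0.62), np.float64(1.44)], [np.float64(-0.53), np.float64(1.47)], [np.float64(-0.43), np.float64(1.5)], [np.float64(-0.34), np.float64(1.52)], [np.float64(-0.24), np.float64(1.55)], [np.float64(-0.15), np.float64(1.55)], [np.float64(-0.05), np.float64(1.56)]]
-12.39 9.1 -17.12 23.72
```

>>> jog_arm(increments=[[[-1.47,0.54,0],0,1.2],[[-1.43,0.63,0],0,1.2],[[-1.38,0.72,0],0,1.2],[[-1.34,0.8,0],0,1.2],[[-1.29,0.88,0],0,1.2],[[-1.23,0.97,0],0,1.2],[[-1.17,1.03,0],0,1.2],[[-1.1,1.11,0],0,1.2],[[-1.03,1.18,0],0,1.2],[[-0.95,1.24,0],0,1.2],[[0,0,0],0,1.2]])

```text
time: 32.17
ee_pos: [0.5234, 0.2064, 0.1831]
tcp_rot: [0.707, -0.706, -0.031, 0.03]
contact_force: [6.5, 3.2, 0.6]
width: 0.16
```

Run:
```python
from h import *
N=np.array([.5455,.2068]);y=.087;ex=np.array([np.cos(y),np.sin(y)])
p,R,s=tool(); r=(p[:2]-N)@ex-.18; zz=p[2]-.275+.327-.09
print('theta',np.arctan2(zz,-r),'rad',np.hypot(zz,r),p,'F',s['contact_force'],s['width'])
c,im,d=cap('wrist','w23.png'); c,im,d=cap('scene','sc23.png')
```

```text
theta 0.622702488455952 rad 0.24876998473215975 [0.52337597 0.20637636 0.18309075] F [6.45981547 3.18466284 0.61582558] 0.15999009681642973
```

View pics/w23.png

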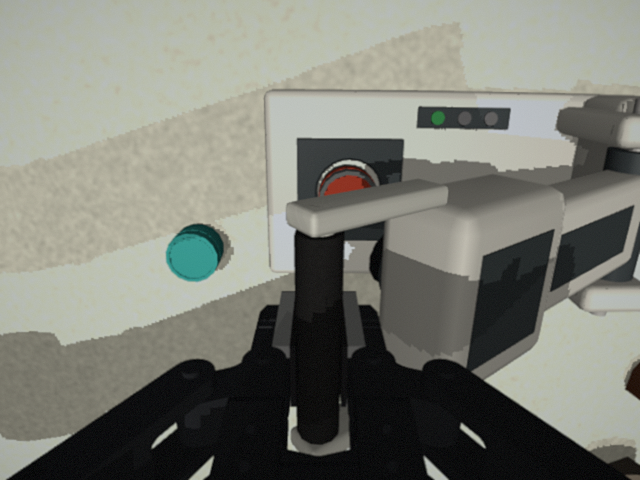

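View pics/sc23.png

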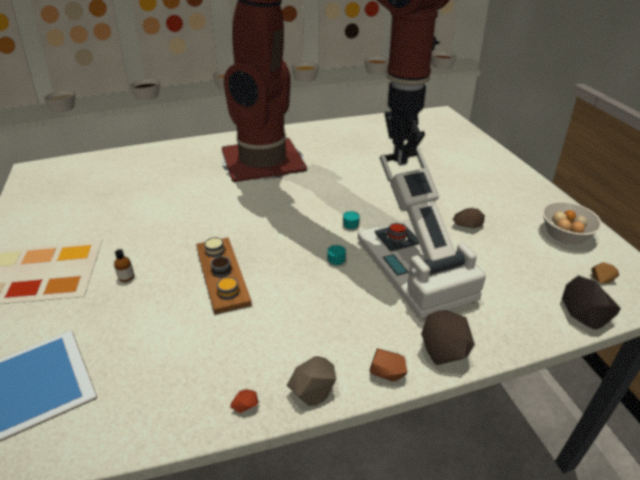

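>>> jog_arm(increments=[[[-0.88,1.29,0],0,1.2],[[-0.79,1.35,0],0,1.2],[[-0.7,1.39,0],0,1.2],[[-0.62,1.44,0],0,1.2],[[-0.53,1.47,0],0,1.2],[[-0.43,1.5,0],0,1.2],[[-0.34,1.52,0],0,1.2],[[-0.24,1.55,0],0,1.2],[[-0.15,1.55,0],0,1.2],[[0,0,0],0,1.2]])

```text
time: 33.52
ee_pos: [0.4777, 0.2028, 0.0531]
tcp_rot: [0.707, -0.706, -0.031, 0.03]
contact_force: [4.1, 4.3, 5.8]
width: 0.164
```

Run:
```python
from h import *
N=np.array([.5455,.2068]);y=.087;ex=np.array([np.cos(y),np.sin(y)])
p,R,s=tool(); r=(p[:2]-N)@ex-.18; zz=p[2]-.275+.327-.09
print('theta',np.arctan2(zz,-r),'rad',np.hypot(zz,r),p,'F',s['contact_force'],s['width'])
c,im,d=cap('wrist','w24.png')
```

```text
theta 0.06098279053824612 rad 0.24836305016209273 [0.47769356 0.20275598 0.05313649] F [4.10741946 4.3041328  5.78645258] 0.16431846109588036
```

View pics/w24.png

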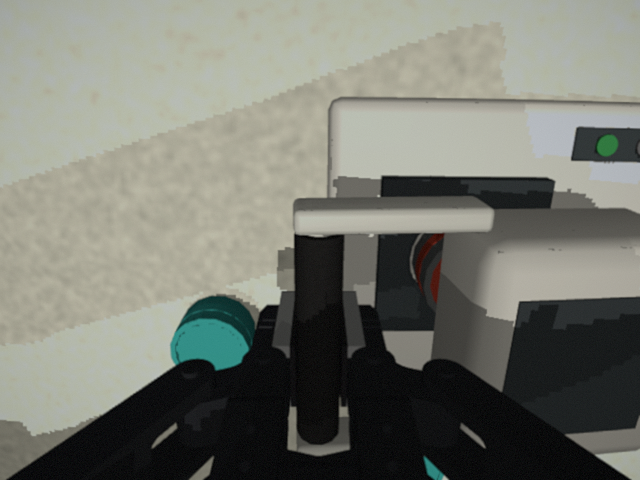

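>>> jog_arm(increments=[[[-0.05,0.5,-0.1],0,1.2],[[0,0.5,-0.1],0,1.2],[[0,0.3,0],0,1.2],[[0,0,0],0,1.2]])

```text
time: 34.08
ee_pos: [0.4774, 0.2027, 0.0414]
tcp_rot: [0.708, -0.705, -0.032, 0.03]
contact_force: [1.3, 8.5, 10.6]
width: 0.159
```

>>> jog_arm(increments=[[[0,0.2,0],0,1.2],[[0,0.1,0],0,1.2],[[0,0,0],0,1.2]])

```text
time: 34.45
ee_pos: [0.4773, 0.2027, 0.0386]
tcp_rot: [0.708, -0.705, -0.032, 0.03]
contact_force: [0.9, 9.5, 11.2]
width: 0.154
```

>>> jog_arm(increments=[[[0,0.1,0.2],0,1.2],[[0,0.1,0.1],0,1.2],[[0,0,0],0,1.2]])

```text
time: 34.83
ee_pos: [0.4773, 0.2028, 0.037]
tcp_rot: [0.707, -0.706, -0.031, 0.029]
contact_force: [-1.9, -3.3, 21.4]
width: 0.16
```

>>> jog_arm(increments=[[[0,0.1,0],0,1.2],[[0,0.1,0],0,1.2],[[0,0,0],0,1.2]])

```text
time: 35.2
ee_pos: [0.4774, 0.2028, 0.036]
tcp_rot: [0.707, -0.706, -0.031, 0.029]
contact_force: [-7.0, -5.6, 33.4]
width: 0.155
```

>>> jog_arm(increments=[[[0,-0.05,0],0,1.2],[[0,0,0],0,1.2],[[0,0,0],0,1.2]])

```text
time: 35.58
ee_pos: [0.4774, 0.2028, 0.0363]
tcp_rot: [0.707, -0.706, -0.031, 0.029]
contact_force: [-6.9, -4.4, 29.7]
width: 0.162
```

Run:
```python
from h import *
N=np.array([.5455,.2068,0]);y=.087
def M(x,yy,z): return N+np.array([x*np.cos(y)-yy*np.sin(y),x*np.sin(y)+yy*np.cos(y),z])
s=sense(); print(s['time'],s['contact_force'],s['ee_pos'],s['width'])
out=[]
for n in('scene','side'):
    c,p,d=cap(n,n+'25.png'); im=p[...,::-1].copy(); uv=proj(c,[M(-.07,0,.09),M(-.07,.039,.09),M(-.07,-.039,.09)]); print(n,uv.round(1).tolist())
    a,b=uv[0].astype(int); out.append(cv2.resize(im[b-70:b+80,a-50:a+130],(480,400),interpolation=2)[:, :400])
cv2.imwrite('pics/f25.png',np.hstack(out))
c,p,d=cap('wrist','w25.png')
# bar depth world height along visible part, lugs, head
for u,v in((320,245),(320,270),(345,212),(420,212),(470,212)): print(u,v,pt(c,d,u,v).round(4))
```

```text
35.575 [-6.9272181  -4.39844091 29.6603367 ] [0.47736779 0.20282774 0.03625048] 0.16248269882724015
scene [[383.8, 201.6], [398.0, 198.5], [369.3, 204.9]]
side [[244.6, 204.1], [239.1, 196.9], [250.3, 211.6]]
320 245 [0.4742 0.239  0.0972]
320 270 [0.4749 0.2312 0.0976]
345 212 [0.4804 0.2497 0.0973]
420 212 [0.5018 0.2515 0.0972]
470 212 [0.5162 0.2526 0.0969]
```

View pics/f25.png

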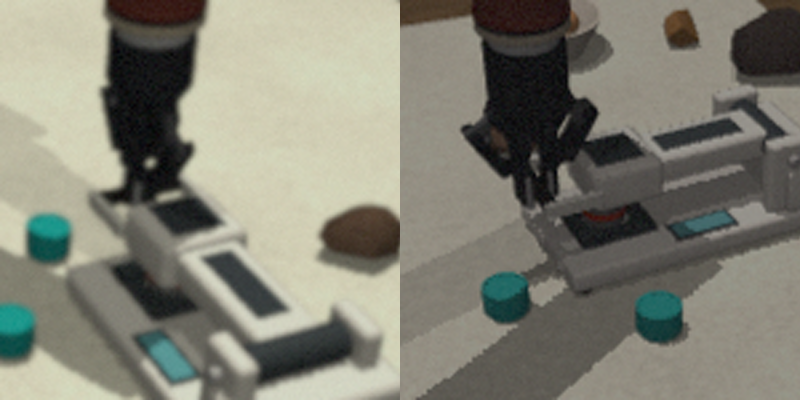

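View pics/w25.png

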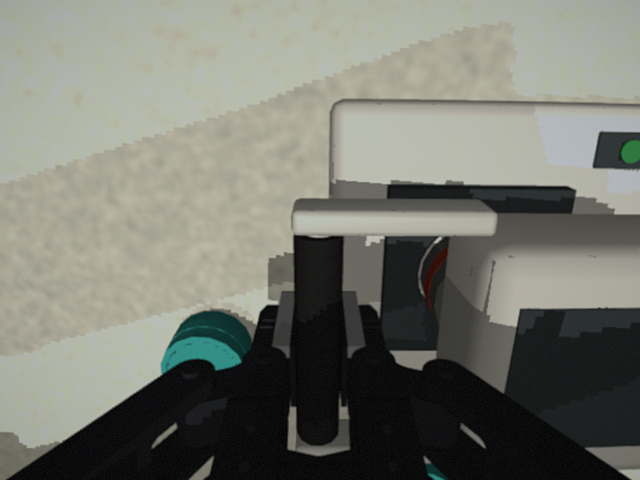

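Run:
```python
from h import *
print(workorder.hand_in()); s=sense(); print(s['time'],s['contact_force'],s['width'])
```

```text
the job is handed in; nothing more can be done
None
the job is handed in; nothing more can be done
```

I swapped the cups, then gripped the bar, pulled the reading arm down along its arc to its stop and handed the job in at about 36 s with the bar still held. The system gave no verdict, so the result below rests on my own checks.

**What I did:** I set the cream cup on the bare table, moved the red cup from the first (-x) tray pocket to the nest, then put the cream cup in that pocket. The reading arm stood open throughout the swap.

**Last checks:**
- **Red cup:** after release its top measured 60 mm above the table, level, and within about 1 mm of the nest centre. After that it was only partly visible under the arm's head.
- **Cream cup:** its top measured 38 mm, level, and at the predicted position in the pocket. Both heights are what fully seated cups should give.
- **Reading arm:** the force passed about 11 N, as expected with the nose on the cup, and then rose steeply at the stop. I eased back to about 30 N. The bar's top measured 97 mm, so its centre was at about 89.5 mm against 90 mm nominal, and its lug was level within about 0.01 rad.
- **Bystanders:** the other two cups, the rock and the vial looked unmoved in the pictures. I did not measure them again at the end.

**Checks that disagreed:**
- **Fingertip position:** the real fingertips sat about 37–40 mm behind the reported TCP. My first grasp on the cream cup therefore closed in the air just above it and did no harm. I measured the offset from the wrist picture and used it afterwards.
- **Contact forces:** the force reading reached about 12–25 N as each cup touched down. A side force of about 9 N appeared near the bottom of the pull, and I corrected it.

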